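# Set up a batch of sleeves at the inspection bench

### The arm

A 7-joint arm with a two-finger parallel gripper is mounted at the origin on the work surface. World frame = base frame: x ahead of the robot, y to its left, z up, the work surface at z = 0. Lengths are in m, angles in rad, forces in N, time in s.
With the tool pointing down it reaches from about 0.4 to 0.85 m from the base axis. Payload 4.5 kg.
Tool frame: the origin (TCP) lies on the centre line of the jaws, within the pads' length; the fingertips stand 17 mm ahead of it and the grasp point (between the pads) lies 2 mm behind it; z points along the fingers, y is the line along which they close (so a half turn about z gives the same grasp; the last joint's range is limited). The gripper opens to 85 mm and grips with 20 to 120 N. Pads are 22 mm wide; open, the fingers measure 114 mm over their backs; the gripper's body (76 mm by 85 mm) begins 54 mm behind the grasp point. The pads swing forward as they close: fully open they stand 13 mm farther back than shut.
Start: joints at [1.327, 0.689, -0.195, 1.565, 0.157, 0.902, -0.215], TCP at [0.171, -0.601, 0.248] pointing down, gripper open.
Joint ranges: [-3.01, 3.01], [-0.46, 2.08], [-1.47, 1.51], [0.13, 2.56], [-1, 4.14], [0.04, 2.09], [-2.66, 2.66]. Speed limits (rad/s): [2.57, 2.57, 3.14, 3.14, 3.14, 3.14, 3.14].

### API

Orientations are given as a unit quaternion [w, x, y, z].
In Python, from plant import r gives the robot as it stands. The module is installed in compiled form; this text tells all that it offers.
- The arm moves only by the shell command python3 -m inch 'ROWS' [FORCE]. ROWS is a JSON object of lists of equal length, an entry for each row: "linear": the shift along the tool's x, y, z normalised to -1 to 1, where 1 is 0.15 m, a list of three; "twist": the turn, a rotation vector about the tool's x, y, z normalised to -1 to 1, where 1 is 30 degrees, a list of three; "grip": the gripper's target within -1 to 1 (fully open at 1, half-way at 0, shut at -1). In form: {"linear": [[tx, ty, tz], ...], "twist": [[ax, ay, az], ...], "grip": [grip, ...]}. A call has exactly 8 rows; each row is the pose to reach, as a shift and turn from the pose commanded when the call began, along the tool's axes at that moment; what a row does not reach only later rows make up. A row lasts 1/12 s, in which the tool goes at most 41.7 mm and 7.16 degrees, less where a joint would pass 70% of its speed; a pose out of reach is approached as far as the arm can. A call with a number of a shift or a turn outside -1 to 1 is refused whole. A call with a gripper value outside its range is refused whole. The fingers move at their own pace and stop on an object; FORCE is the grip in N (left out, the last holds). Time passes only in rows, so rows that repeat a pose let the fingers close, or fill a call up. It gives the time, the measured TCP pose, the force, the opening and the grip force at its end, in the units of the state.
- r.get_state(): the state, without advancing time (a new reading comes with each control period).
- r.capture(name): name is "scene" or "top"; returns the picture (384x512x3 uint8, red, green, blue); there is no depth.
- r.camera_model(name): a dict with "K" (3x3 intrinsics, pixels), "rvec" (rotation vector, rad) and "tvec" (3), from world to camera coordinates, as OpenCV has them. Camera axes: x right, y down, z forward; pixel columns grow to the right and rows downward; lengths in m; the calibration is good to about 2 mm. A picture is of the moment at which its call begins. camera_model takes no time and is no camera call.
- r.hand_in(): hands the job in; it is judged then, once.
The state is a dict: "clock": time; "qpos": joint angles; "dq": joint speeds; "tau": joint torques, N m; "tool_pos": TCP position; "ee_rot": TCP orientation; "wrist_force": force on the tool from outside, world axes, zero at the start; "torque": the same for the moment, N m; "grip_width": finger opening in m; "finger_force": force on a finger pad.
Only numpy, scipy, OpenCV 4.12 (cv2) and the standard library are available. Lean on these libraries where they do the work, as an engineer would, in place of code of your own. Each camera call takes 0.05 s, during which the arm holds its last target. There are 200 camera calls.

### The job

Set up the next batch at the inspection bench: first scrape all the chips off the surface plate into the chip tray with the scraper block (not with the fingers), then hold the scanner steady for a second on the job card's bar code and after that for a second on the lot tag of the sleeve tray, and only then stand all the sleeves from the tray upright on the clean plate, well on and not hanging over its edge. Leave the scraper standing on its rubber mat and the scanner hung in its forked holder, and do not disturb the micrometer case or the ring gauge.

Things in the scene. Friction and masses are not known exactly. Their poses are not given: they have to be found in the camera images.
- plate: Fixed cast-iron surface plate: bare steel slab 180 (x) by 220 (y) mm, its flat top 50 mm above the bench, without rims. The slab is 24 mm thick and overhangs a smaller foot. Origin on the bench under its centre; z up. The chip tray lies along its -y edge.
- plate_top (a point): Centre of the plate's top face, axes as the plate's.
- chip_tray: Fixed open aluminium tray, 200 (x) by 100 (y) by 22 mm high, 3 mm walls, on the bench along the plate's -y edge, same yaw; its near wall is tucked 12 mm under the plate's edge, so that what is pushed over that edge drops in. Rim 28 mm below the plate's top. Origin on the bench under its centre, 158 mm from the plate's centre along the plate's -y.
- chip1: One of three to five loose thick steel lathe chips (absent ones read None), bent, about 22 by 16 mm and 6 mm thick, 12 g, lying flat on the plate at the start. Origin at the middle of its underside.
- chip2: One of three to five loose thick steel lathe chips (absent ones read None), bent, about 22 by 16 mm and 6 mm thick, 12 g, lying flat on the plate at the start. Origin at the middle of its underside.
- chip3: One of three to five loose thick steel lathe chips (absent ones read None), bent, about 22 by 16 mm and 6 mm thick, 12 g, lying flat on the plate at the start. Origin at the middle of its underside.
- chip4: One of three to five loose thick steel lathe chips (absent ones read None), bent, about 22 by 16 mm and 6 mm thick, 12 g, lying flat on the plate at the start. Origin at the middle of its underside.
- chip5: One of three to five loose thick steel lathe chips (absent ones read None), bent, about 22 by 16 mm and 6 mm thick, 12 g, lying flat on the plate at the start. Origin at the middle of its underside.
- scraper: Loose scraper block, 450 g: steel base 110 (x) by 40 (y) by 22 mm high, pushing faces at y = +20 and -20 mm; on it an upright wooden grip rib 90 (x) by 18 (y) mm, from 22 to 64 mm above the underside: take it from above across y, fingertips over 24 mm above the underside. Origin at the centre of its underside; x along the pushing edge. Starts standing on its mat.
- scraper_mat: Fixed rubber mat 125 (x) by 65 (y) mm, 3 mm thick, where the scraper belongs. Origin on the bench under its centre.
- scanner: Loose pistol-shaped hand scanner, 220 g: grey box-shaped head 52 mm wide (y), from x = -45 to +60 mm and z = 0 to 38 mm, window in its +x end, beam along +x; below it a black handle 34 by 26 (y) mm near x = -16 mm, down to z = -85 mm. Origin at the head's underside above the handle; take the head from above across y near x = 0.
- scanner_window (a point): Centre of the scanner's window, at (60, 0, 19) mm in the scanner's frame, same axes: the beam leaves along +x.
- scanner_stand: Fixed black holder: two level fork arms, tops 105 mm high, along x from -27 to +48 mm, 35 mm apart inside, 51 mm over all (y), joined by a post at the +x end. The scanner's head rests on the arms, handle hanging between them, window towards +x, as at the start; it lifts out straight up (95 mm to clear the arms) and goes back the same way. Origin on the bench.
- stand_seat (a point): Where the scanner's origin lies when it hangs in the holder, level with the tops of the fork arms, axes as the holder's, which are also the hung scanner's.
- job_card: Job card: white card 130 by 95 mm, bar code across its middle, in a fixed black stand; its face looks up at 35 degrees above level, roughly towards the robot. Origin at the code's centre, 72 mm above the bench; z out of the face, x up the slope. To read it: window 50 to 150 mm away, beam within 15 mm of the code's centre, within 20 degrees of square to the face.
- lot_tag: Lot tag: small label 62 by 42 mm with a bar code, on a metal plate at the far (+x) end of the sleeve tray, 70 mm above the bench, its face looking up at 35 degrees above level over the tray. Origin at the bar code's centre; z out of the face, x up the slope. Read as the job card.
- sleeve_tray: Fixed low plywood tray, 170 (x) by 220 (y) mm, floor 4 mm thick, rim 10 mm high, with the lot tag's plate beyond its +x side. Origin on the bench under the tray's centre.
- sleeve1: One of three or four loose turned steel sleeves (absent ones read None), 40 mm across and 40 mm high, 180 g, standing upright in the sleeve tray at the start. Origin at the centre of its underside, z along its axis.
- sleeve2: One of three or four loose turned steel sleeves (absent ones read None), 40 mm across and 40 mm high, 180 g, standing upright in the sleeve tray at the start. Origin at the centre of its underside, z along its axis.
- sleeve3: One of three or four loose turned steel sleeves (absent ones read None), 40 mm across and 40 mm high, 180 g, standing upright in the sleeve tray at the start. Origin at the centre of its underside, z along its axis.
- sleeve4: One of three or four loose turned steel sleeves (absent ones read None), 40 mm across and 40 mm high, 180 g, standing upright in the sleeve tray at the start. Origin at the centre of its underside, z along its axis.
- gauge_case: Bystander: open black micrometer case, 75 by 140 mm, its lid standing up 85 mm high.
- ring_gauge: Bystander: dark steel ring gauge, 50 mm across, 15 mm high.
Things that resemble listed ones, but are neither listed nor needed, are in the scene too. Leave any green look-alike of the sleeve4 alone.

How it is judged:
By the outcome, as a careful person would: the job done as asked, in the order asked, and still so for the second after the job is handed in, with the robot touching nothing.
Of chip1, chip2, chip3, chip4, chip5 only 3 to 5 are there at a start; the rules pass over those that are not, and their reading is None.
Of sleeve1, sleeve2, sleeve3, sleeve4 only 3 to 4 are there at a start; the rules pass over those that are not, and their reading is None.
At some moment in a run one of scraper, sleeve1, sleeve2, sleeve3, sleeve4 may be knocked a few centimetres aside while the robot is not near it.
It also fails if it takes over 208 s, if anything falls off the work surface, if the arm or the gripper's body presses on something with over 40 N, if the wrist force passes 120 N, or if a joint passes its speed limit or range.

## Working session

There is one attempt and no reset: what is moved stays moved. The work goes in short steps, Python scripts to look and compute and a shell command to move; the robot and the scene stay as the last step left them, time stands still between calls to the robot, and variables do not carry over. Pictures are saved under pics/ and viewed, at most 14 in all, crops included, and the job is handed in when it is done.

```bash
mkdir -p pics
cat > h.py <<'E'
import numpy as np, cv2
from scipy.spatial.transform import Rotation as R
from plant import r
def snap(cam,f):
    im=r.capture(cam); cv2.imwrite('pics/'+f,im[:,:,::-1]); return im
def cam(n):
    m=r.camera_model(n); Rm=cv2.Rodrigues(np.array(m['rvec'],float))[0]; return np.array(m['K']),Rm,np.array(m['tvec'],float).ravel()
def ray(n,u,v,z):
    K,Rm,t=cam(n); d=Rm.T@np.linalg.inv(K)@np.array([u,v,1.]); c=-Rm.T@t
    return c+d*(z-c[2])/d[2]
def proj(n,p):
    K,Rm,t=cam(n); q=K@(Rm@np.array(p,float)+t); return q[:2]/q[2]
def tri(uv1,uv2):
    A=[]
    for n,uv in(('scene',uv1),('top',uv2)):
        K,Rm,t=cam(n); A.append((K@np.c_[Rm,t],uv))
    X=cv2.triangulatePoints(A[0][0],A[1][0],np.array(A[0][1],float),np.array(A[1][1],float)).ravel(); return X[:3]/X[3]
def pose():
    s=r.get_state(); q=s['ee_rot']; return np.array(s['tool_pos']),R.from_quat([q[1],q[2],q[3],q[0]]),s
def to(p,Rt=None):
    "linear/twist units from current pose to target"
    c,Rc,s=pose(); l=Rc.inv().apply(np.array(p)-c)/.15
    w=np.zeros(3) if Rt is None else (Rc.inv()*Rt).as_rotvec(degrees=True)/30
    print('lin',l.round(3),'tw',w.round(3)); return l,w
def down(yaw):
    "tool pointing down, tool y-axis at angle yaw in world"
    y=np.array([np.cos(yaw),np.sin(yaw),0]); z=np.array([0,0,-1.]); return R.from_matrix(np.c_[np.cross(y,z),y,z])
E
python3 - <<'E'
from h import *
for n in('scene','top'):
    im=snap(n,n+'0.png'); cv2.imwrite('pics/%s0b.png'%n,cv2.resize(im[:,:,::-1],(800,600),interpolation=cv2.INTER_CUBIC))
    K,Rm,t=cam(n); print(n,-Rm.T@t,K[0,0])
p,Rc,s=pose(); print(p,Rc.as_matrix().round(3),s)
E
```

```text
scene [0.90646377 0.67281444 0.83137469] 349.4892338119719
top [0.31409161 0.03854956 1.37361357] 446.84560964049444
[ 0.17119795 -0.60050266  0.24754598] [[ 0.962  0.274 -0.001]
 [ 0.274 -0.962  0.002]
 [-0.    -0.002 -1.   ]] {'clock': 0.1, 'qpos': array([ 1.32679414,  0.68991776, -0.19451473,  1.56626666,  0.15731056,
        0.90250383, -0.21510068]), 'dq': array([-0.00010409, -0.00107825,  0.00157453, -0.00447943, -0.00011687,
        0.0012899 , -0.00070901]), 'tau': array([-2.69103883e-03, -5.40604877e+01, -1.27173688e+00, -1.58986133e+01,
        9.30077891e-03,  4.41773445e-03,  2.65878562e-06]), 'tool_pos': array([ 0.17119795, -0.60050266,  0.24754598]), 'ee_rot': array([-8.31519912e-04,  9.90362752e-01,  1.38495102e-01, -1.84871996e-04]), 'wrist_force': array([-0.83114113,  0.2128004 ,  0.40338463]), 'torque': array([ 0.00340193,  0.04028431, -0.00173005]), 'finger_force': 0.0, 'grip_width': 0.0855538384936473}
```

View pics/scene0b.png

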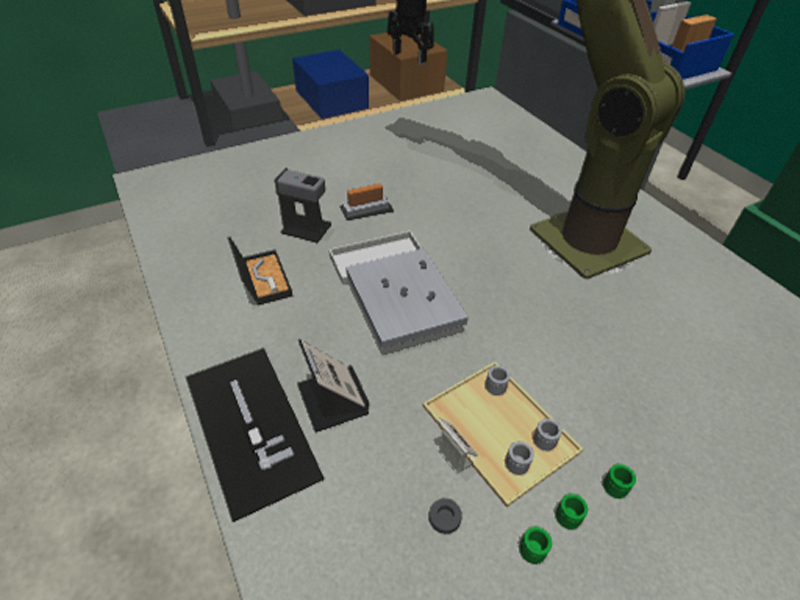

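View pics/top0b.png

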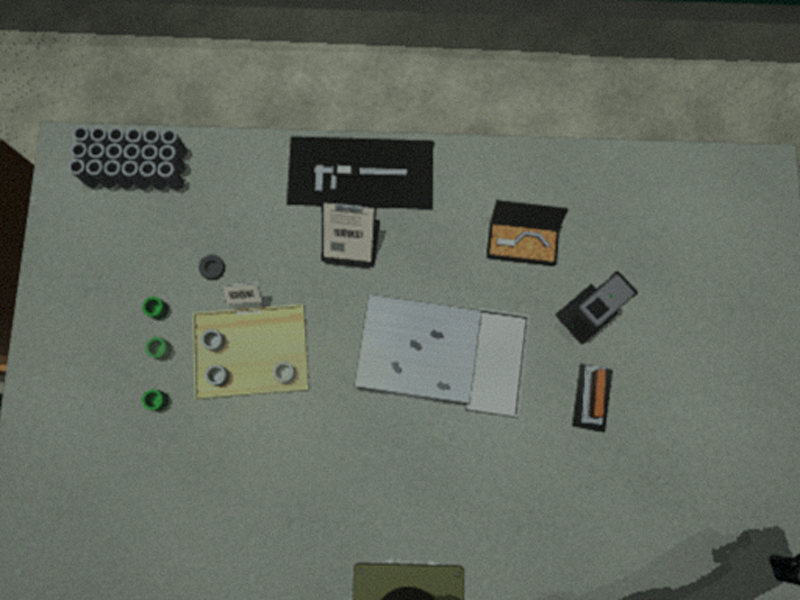

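The scene view shows the plate (405,300) with 4 chips, the scraper (367,200), the scanner (300,190), the card (333,375), the tag (460,440) and 3 sleeves. The top view matches: chips at (437,335), (416,345), (397,367), (444,386), sleeves at (213,340), (217,375), (285,372), scraper at (597,393), scanner at (603,302).

Run:
```python
from h import *
im=cv2.imread('pics/top0.png')
f=1.5625
def P(u,v,z): return ray('top',u/f,v/f,z)
c=[P(*q,.05) for q in((371,296),(481,311),(470,404),(356,387))]
print('plate',np.round(c,3).tolist(),np.mean(c,0).round(3)); 
for a in range(4): print(np.linalg.norm(c[a]-c[a-1]).round(3))
for q in((437,335),(416,345),(397,367),(444,386)): print('chip',P(*q,.054).round(3))
for q in((213,340),(217,375),(285,372)): print('sleeve',P(*q,.044).round(3))
print('card',P(349,233,.072).round(3),'tag',P(242,295,.07).round(3))
# orange rib
hsv=cv2.cvtColor(im,cv2.COLOR_BGR2HSV); m=cv2.inRange(hsv,(3,130,90),(16,255,255)); m[:, :int(570/f)]=0; m[:int(355/f)]=0;m[int(440/f):]=0
ys,xs=np.nonzero(m); rc=cv2.minAreaRect(np.c_[xs,ys].astype(np.float32)); print('rib',[ray('top',*b,.065).round(3).tolist() for b in cv2.boxPoints(rc)],ray('top',*rc[0],.065).round(3))
a=cv2.resize(im[165:285,345:425],(400,600),interpolation=cv2.INTER_CUBIC)  #5x
b=cv2.resize(im[120:210,120:260],(400,257),interpolation=cv2.INTER_CUBIC)
b2=cv2.resize(im[120:180,195:255],(400,343),interpolation=cv2.INTER_CUBIC)
o=np.hstack([a,np.vstack([cv2.resize(im[170:200,130:180],(400,240),interpolation=cv2.INTER_CUBIC),cv2.resize(im[125:170,200:250],(400,360),interpolation=cv2.INTER_CUBIC)])])
cv2.imwrite('pics/c1.png',o)
```

```text
plate [[0.601, 0.086, 0.05], [0.577, -0.128, 0.05], [0.398, -0.108, 0.05], [0.424, 0.108, 0.05]] [ 0.5   -0.011  0.05 ]
0.178
0.215
0.18
0.217
chip [ 0.527 -0.043  0.054]
chip [ 0.507 -0.004  0.054]
chip [0.464 0.032 0.054]
chip [ 0.43  -0.058  0.054]
sleeve [0.507 0.386 0.044]
sleeve [0.44  0.373 0.044]
sleeve [0.449 0.244 0.044]
card [0.72  0.132 0.072] tag [0.591 0.331 0.07 ]
rib [[0.383, -0.336, 0.065], [0.468, -0.345, 0.065], [0.467, -0.361, 0.065], [0.382, -0.352, 0.065]] [ 0.425 -0.348  0.065]
```

View pics/c1.png

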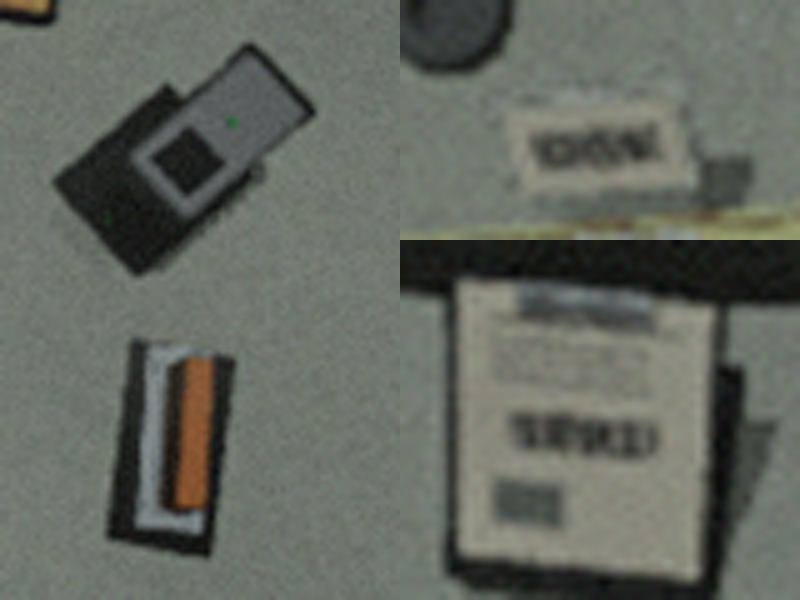

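The crop shows the scanner head at (225,130) with a black edge at its upper-right end, the rib at (195,435), the tag code at (595,147) and the card code at (585,437).

Run:
```python
from h import *
P=lambda u,v,z:ray('top',345+u/5-.4,165+v/5-.4,z)
c=[P(*q,.143) for q in((250,42),(316,110),(190,215),(130,155))]
print(np.round(c,3).tolist(),np.mean(c,0).round(3)); print([np.linalg.norm(c[i]-c[i-1]).round(3) for i in range(4)])
d=(c[0]+c[1]-c[2]-c[3]);print(np.degrees(np.arctan2(d[1],d[0])))
m=[P(*q,.003) for q in((133,338),(235,355),(210,556),(108,538))];print('mat',np.round(m,3).tolist(),np.mean(m,0))
ry=[P(*q,.064) for q in((187,358),(214,358),(207,508),(178,510))];print('rib',np.round(ry,3).tolist(),np.mean(ry,0))
T=lambda u,v,z:ray('top',130+u/8-.4,170+v/8-.4,z)
t=[T(*q,.07) for q in((535-400,150),(655-400,142))];print('tag',np.round(t,3).tolist(),np.mean(t,0))
C=lambda u,v,z:ray('top',200+u/8-.4,125+v/8-.4,z)
k=[C(*q,.072) for q in((112,192),(255,203))];print('card',np.round(k,3).tolist(),np.mean(k,0))
im=cv2.imread('pics/scene0.png')
a=cv2.resize(im[100:220,165:265],(500,600),interpolation=cv2.INTER_CUBIC)
b=cv2.resize(im[255:305,270:320],(300,300),interpolation=cv2.INTER_CUBIC)
d=cv2.resize(im[215:275,185:245],(300,300),interpolation=cv2.INTER_CUBIC)
cv2.imwrite('pics/c2.png',np.hstack([a,np.vstack([b,d])]))
```

```text
[[0.642, -0.364, 0.143], [0.603, -0.4, 0.143], [0.541, -0.326, 0.143], [0.574, -0.293, 0.143]] [ 0.59  -0.346  0.143]
[np.float64(0.098), np.float64(0.053), np.float64(0.096), np.float64(0.047)]
-47.74673773182092
mat [[0.488, -0.33, 0.003], [0.479, -0.393, 0.003], [0.357, -0.374, 0.003], [0.366, -0.312, 0.003]] [ 0.42244675 -0.35235605  0.003     ]
rib [[0.469, -0.345, 0.064], [0.47, -0.361, 0.064], [0.382, -0.355, 0.064], [0.381, -0.338, 0.064]] [ 0.42553231 -0.34981687  0.064     ]
tag [[0.592, 0.356, 0.07], [0.596, 0.311, 0.07]] [0.59395415 0.33359487 0.07      ]
card [[0.721, 0.162, 0.072], [0.718, 0.107, 0.072]] [0.7192339  0.13446747 0.072     ]
```

View pics/c2.png

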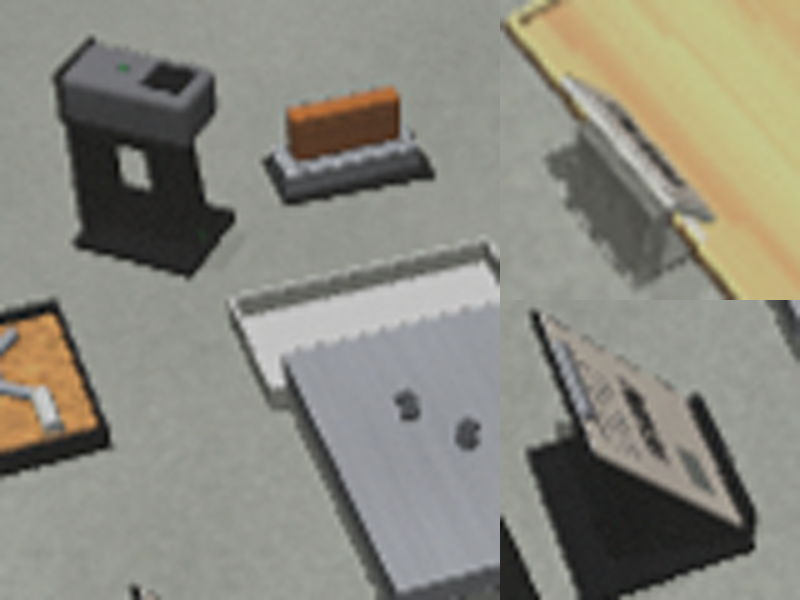

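Post under the black end of the head confirms the window faces the far side. Setting out to above the scraper.

```bash
python3 -m inch '{"linear":[[0.28,-0.16,0.05],[0.55,-0.3,0.1],[0.8,-0.45,0.15],[1,-0.57,0.2],[1,-0.57,0.2],[1,-0.57,0.2],[1,-0.57,0.2],[1,-0.57,0.2]],"twist":[[0,0,0.2],[0,0,0.4],[0,0,0.6],[0,0,0.73],[0,0,0.73],[0,0,0.73],[0,0,0.73],[0,0,0.73]],"grip":[1,1,1,1,1,1,1,1]}' 60
python3 - <<'E'
from h import *
p,Rc,s=pose(); print(p,Rc.as_matrix().round(3)); to([.4255,-.3495,.13],down(np.radians(-96)))
E
```

```text
clock: 0.77
tool_pos: [0.2908, -0.479, 0.2184]
ee_rot: [0.001, 0.999, -0.053, -0.0]
wrist_force: [-0.2, 0.0, 0.9]
grip_width: 0.0856
finger_force: 0.0
[ 0.29083166 -0.4790472   0.21837754] [[ 0.994 -0.106 -0.001]
 [-0.106 -0.994 -0.001]
 [-0.001  0.001 -1.   ]]
lin [ 0.802 -0.955  0.587] tw [ 0.002  0.002 -0.003]
```

```bash
python3 -m inch '{"linear":[[0.2,-0.24,0],[0.4,-0.48,0.1],[0.6,-0.72,0.3],[0.8,-0.95,0.5],[0.8,-0.955,0.58],[0.8,-0.955,0.58],[0.8,-0.955,0.58],[0.8,-0.955,0.58]],"twist":[[0,0,0],[0,0,0],[0,0,0],[0,0,0],[0,0,0],[0,0,0],[0,0,0],[0,0,0]],"grip":[1,1,1,1,1,1,1,1]}'
python3 - <<'E'
from h import *
a=snap('scene','s1.png');b=snap('top','t1.png')
a=a[70:160,190:290];b=b[210:300,340:440]
f=lambda x:cv2.resize(x[:,:,::-1],(400,360),interpolation=cv2.INTER_CUBIC)
cv2.imwrite('pics/c3.png',np.hstack([f(a),f(b)])); p,_,s=pose();print(p)
E
```

```text
clock: 1.43
tool_pos: [0.4253, -0.3498, 0.1313]
ee_rot: [0.001, 0.999, -0.053, -0.0]
wrist_force: [-0.3, -1.1, 0.9]
grip_width: 0.0856
finger_force: 0.0
[ 0.42506473 -0.35076067  0.13227665]
```

View pics/c3.png

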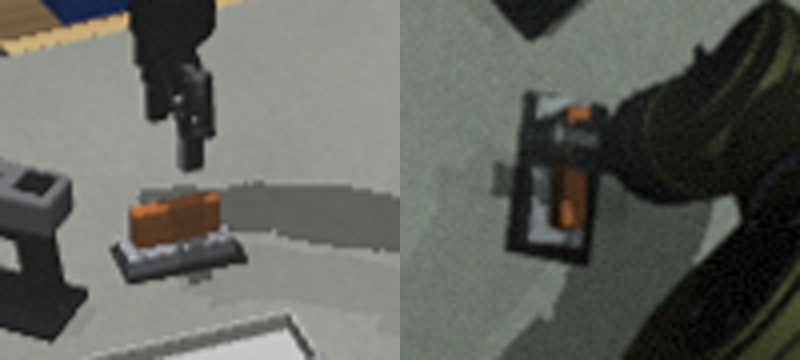

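The gripper (180,120 left; 570,165 right) stands over the orange rib at (175,220). Descend and grip.

```bash
python3 -m inch '{"linear":[[0,0,0.14],[0,0,0.28],[0,0,0.4],[0,0,0.5],[0,0,0.54],[0,0,0.54],[0,0,0.54],[0,0,0.54]],"twist":[[0,0,0],[0,0,0],[0,0,0],[0,0,0],[0,0,0],[0,0,0],[0,0,0],[0,0,0]],"grip":[1,1,1,1,1,1,-1,-1]}' 60
python3 -m inch '{"linear":[[0,0,0],[0,0,0],[0,0,0],[0,0,0],[0,0,0],[0,0,0],[0,0,0],[0,0,0]],"twist":[[0,0,0],[0,0,0],[0,0,0],[0,0,0],[0,0,0],[0,0,0],[0,0,0],[0,0,0]],"grip":[-1,-1,-1,-1,-1,-1,-1,-1]}'
python3 -m inch '{"linear":[[0,0,-0.1],[0,0,-0.2],[0,0,-0.4],[0,0,-0.6],[0,0,-0.7],[0,0,-0.7],[0,0,-0.7],[0,0,-0.7]],"twist":[[0,0,0],[0,0,0],[0,0,0],[0,0,0],[0,0,0],[0,0,0],[0,0,0],[0,0,0]],"grip":[-1,-1,-1,-1,-1,-1,-1,-1]}'
```

```text
clock: 2.2
tool_pos: [0.4268, -0.3489, 0.0516]
ee_rot: [0.001, 0.999, -0.053, 0.001]
wrist_force: [0.1, 0.1, -0.9]
grip_width: 0.0641
finger_force: 0.0
clock: 2.87
tool_pos: [0.4268, -0.348, 0.0509]
ee_rot: [0.0, 0.999, -0.052, 0.0]
wrist_force: [-0.4, 0.1, 6.7]
grip_width: 0.0173
finger_force: 59.7
clock: 3.53
tool_pos: [0.4254, -0.3468, 0.1538]
ee_rot: [-0.001, 0.999, -0.052, -0.001]
wrist_force: [-0.7, 0.5, -4.5]
grip_width: 0.0172
finger_force: 59.5
```

```bash
for i in 1; do python3 -m inch '{"linear":[[0.03,-0.2,0],[0.06,-0.4,0],[0.1,-0.65,0],[0.15,-0.9,0],[0.15,-0.9,0],[0.15,-0.9,0],[0.15,-0.9,0],[0.15,-0.9,0]],"twist":[[0,0,0],[0,0,0],[0,0,0],[0,0,0],[0,0,0],[0,0,0],[0,0,0],[0,0,0]],"grip":[-1,-1,-1,-1,-1,-1,-1,-1]}'
python3 -m inch '{"linear":[[0.03,-0.2,0],[0.06,-0.4,0],[0.1,-0.65,0],[0.15,-0.9,0],[0.15,-0.9,0],[0.15,-0.9,0],[0.15,-0.9,0],[0.15,-0.9,0]],"twist":[[0,0,0],[0,0,0],[0,0,0],[0,0,0],[0,0,0],[0,0,0],[0,0,0],[0,0,0]],"grip":[-1,-1,-1,-1,-1,-1,-1,-1]}'
python3 -m inch '{"linear":[[0.03,-0.2,0],[0.06,-0.4,0],[0.1,-0.65,0],[0.15,-0.9,0],[0.15,-0.9,0],[0.15,-0.9,0],[0.15,-0.9,0],[0.15,-0.9,0]],"twist":[[0,0,0],[0,0,0],[0,0,0],[0,0,0],[0,0,0],[0,0,0],[0,0,0],[0,0,0]],"grip":[-1,-1,-1,-1,-1,-1,-1,-1]}'
done
python3 - <<'E'
from h import *
c=[.537,.050];p,_,s=pose();print(p); to([.537,.05,.0995],down(np.radians(-96.4)))
b=snap('scene','s2.png')[120:240,190:330];t=snap('top','t2.png')[170:290,210:350]
f=lambda x:cv2.resize(x[:,:,::-1],(400,343),interpolation=cv2.INTER_CUBIC)
cv2.imwrite('pics/c4.png',np.hstack([f(b),f(t)]))
E
```

```text
clock: 4.2
tool_pos: [0.4618, -0.217, 0.1544]
ee_rot: [0.0, 0.999, -0.053, -0.001]
wrist_force: [-0.4, -0.0, -4.5]
grip_width: 0.0175
finger_force: 60.4
clock: 4.87
tool_pos: [0.4986, -0.0864, 0.1551]
ee_rot: [0.001, 0.999, -0.054, -0.0]
wrist_force: [-0.5, -0.1, -5.0]
grip_width: 0.0174
finger_force: 61.2
clock: 5.53
tool_pos: [0.5353, 0.045, 0.1552]
ee_rot: [0.001, 0.999, -0.054, -0.0]
wrist_force: [-0.2, -0.3, -3.8]
grip_width: 0.0172
finger_force: 61.6
[0.53528674 0.04495196 0.155183  ]
lin [ 0.008 -0.035  0.371] tw [0.004 0.002 0.006]
```

View pics/c4.png

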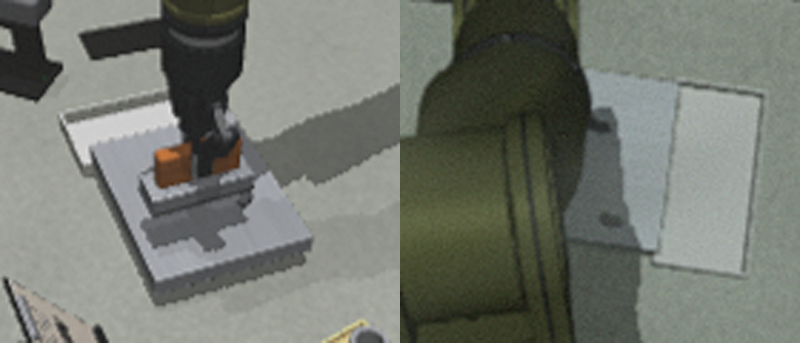

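The scraper hangs over the +y part of the plate, level, with the chips ahead of it. Lower and push pass 1.

```bash
python3 -m inch '{"linear":[[0,-0.04,0.06],[0.01,-0.04,0.12],[0.01,-0.04,0.18],[0.01,-0.04,0.24],[0.01,-0.04,0.3],[0.01,-0.04,0.34],[0.01,-0.04,0.365],[0.01,-0.04,0.365]],"twist":[[0,0,0],[0,0,0],[0,0,0],[0,0,0],[0,0,0],[0,0,0],[0,0,0],[0,0,0]],"grip":[-1,-1,-1,-1,-1,-1,-1,-1]}'
for i in 1 2 3; do python3 -m inch '{"linear":[[0,0.05,0],[0,0.1,0],[0,0.15,0],[0,0.2,0],[0,0.25,0],[0,0.3,0],[0,0.35,0],[0,0.4,0]],"twist":[[0,0,0],[0,0,0],[0,0,0],[0,0,0],[0,0,0],[0,0,0],[0,0,0],[0,0,0]],"grip":[-1,-1,-1,-1,-1,-1,-1,-1]}' | grep -E "tool_pos|wrist"; done
python3 - <<'E'
from h import *
b=snap('scene','s3.png')[120:240,190:330];t=snap('top','t3.png')[170:290,210:350]
f=lambda x:cv2.resize(x[:,:,::-1],(400,343),interpolation=cv2.INTER_CUBIC)
cv2.imwrite('pics/c5.png',np.hstack([f(b),f(t)]))
E
```

```text
clock: 6.3
tool_pos: [0.5374, 0.0537, 0.0995]
ee_rot: [0.0, 0.999, -0.052, -0.001]
wrist_force: [-0.0, -0.2, -4.8]
grip_width: 0.017
finger_force: 61.5
tool_pos: [0.5316, -0.0068, 0.1006]
wrist_force: [0.3, -0.0, -3.9]
tool_pos: [0.5254, -0.0663, 0.1005]
wrist_force: [-0.4, -0.3, -3.5]
tool_pos: [0.5191, -0.126, 0.1005]
wrist_force: [0.7, 1.0, -4.6]
```

View pics/c5.png

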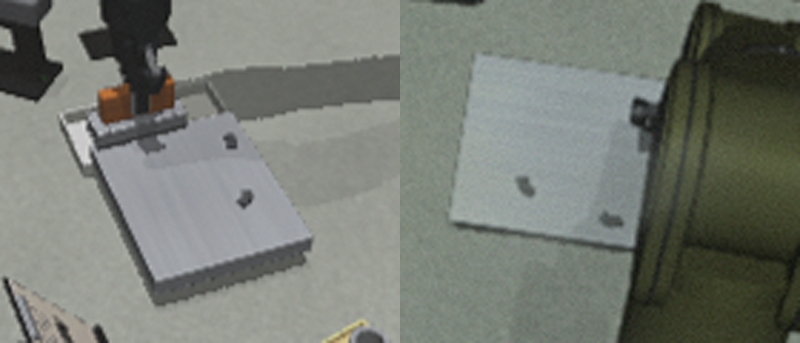

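Pass 1 took two chips off; two remain at (525,185) and (612,218) as planned. Pass 2.

```bash
python3 -m inch '{"linear":[[0,0,-0.1],[0,0,-0.2],[-0.1,-0.15,-0.2],[-0.2,-0.3,-0.2],[-0.27,-0.45,-0.2],[-0.27,-0.6,-0.2],[-0.27,-0.65,-0.2],[-0.27,-0.65,-0.2]],"twist":[[0,0,0],[0,0,0],[0,0,0],[0,0,0],[0,0,0],[0,0,0],[0,0,0],[0,0,0]],"grip":[-1,-1,-1,-1,-1,-1,-1,-1]}' | grep tool_pos
python3 -m inch '{"linear":[[-0.1,-0.15,0],[-0.2,-0.3,0],[-0.27,-0.5,0],[-0.27,-0.65,0],[-0.27,-0.65,0.06],[-0.27,-0.65,0.12],[-0.27,-0.65,0.17],[-0.27,-0.65,0.205]],"twist":[[0,0,0],[0,0,0],[0,0,0],[0,0,0],[0,0,0],[0,0,0],[0,0,0],[0,0,0]],"grip":[-1,-1,-1,-1,-1,-1,-1,-1]}' | grep tool_pos
for i in 1 2 3; do python3 -m inch '{"linear":[[0,0.05,0],[0,0.1,0],[0,0.16,0],[0,0.22,0],[0,0.27,0],[0,0.33,0],[0,0.38,0],[0,0.44,0]],"twist":[[0,0,0],[0,0,0],[0,0,0],[0,0,0],[0,0,0],[0,0,0],[0,0,0],[0,0,0]],"grip":[-1,-1,-1,-1,-1,-1,-1,-1]}' | grep -E "tool_pos|wrist"; done
python3 -m inch '{"linear":[[0,0,-0.1],[0,0.05,-0.2],[0,0.2,-0.3],[0,0.4,-0.33],[0,0.6,-0.33],[0,0.8,-0.33],[0,0.8,-0.33],[0,0.8,-0.33]],"twist":[[0,0,0],[0,0,0],[0,0,0],[0,0,0],[0,0,0],[0,0,0],[0,0,0],[0,0,0]],"grip":[-1,-1,-1,-1,-1,-1,-1,-1]}' | grep tool_pos
python3 - <<'E'
from h import *
b=snap('scene','s4.png')[110:230,190:330];t=snap('top','t4.png')[170:290,210:350]
f=lambda x:cv2.resize(x[:,:,::-1],(400,343),interpolation=cv2.INTER_CUBIC)
cv2.imwrite('pics/c6.png',np.hstack([f(b),f(t)]))
to([.4245,-.350,.0535],down(np.radians(-96)))
E
```

```text
tool_pos: [0.4899, -0.0205, 0.1306]
tool_pos: [0.4589, 0.0751, 0.0988]
tool_pos: [0.4521, 0.0109, 0.0999]
wrist_force: [-0.2, 1.2, -4.9]
tool_pos: [0.4452, -0.0546, 0.0998]
wrist_force: [-0.5, -0.2, -5.0]
tool_pos: [0.4382, -0.1203, 0.0998]
wrist_force: [0.3, -0.4, -4.8]
tool_pos: [0.4246, -0.2419, 0.1493]
lin [0.072 0.741 0.637] tw [-0.002  0.002  0.001]
```

View pics/c6.png

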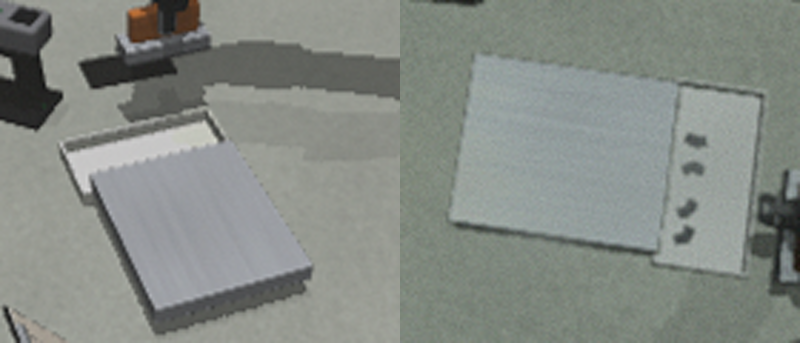

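All four chips lie in the tray (685–695, 140–235). Put the scraper back.

```bash
python3 -m inch '{"linear":[[0.03,0.2,0],[0.07,0.45,0],[0.07,0.65,0],[0.07,0.74,0.15],[0.07,0.74,0.3],[0.07,0.74,0.42],[0.07,0.74,0.52],[0.07,0.74,0.58]],"twist":[[0,0,0],[0,0,0],[0,0,0],[0,0,0],[0,0,0],[0,0,0],[0,0,0],[0,0,0]],"grip":[-1,-1,-1,-1,-1,-1,-1,-1]}' | grep tool_pos
python3 -m inch '{"linear":[[0,0,0.03],[0,0,0.06],[0,0,0.075],[0,0,0.075],[0,0,0.075],[0,0,0.075],[0,0,0.075],[0,0,0.075]],"twist":[[0,0,0],[0,0,0],[0,0,0],[0,0,0],[0,0,0],[0,0,0],[0,0,0],[0,0,0]],"grip":[-1,-1,-1,-1,-1,0,1,1]}'
python3 -m inch '{"linear":[[0,0,0],[0,0,0],[0,0,0],[0,0,-0.1],[0,0,-0.3],[0,0,-0.55],[0,0,-0.8],[0,0,-1]],"twist":[[0,0,0],[0,0,0],[0,0,0],[0,0,0],[0,0,0],[0,0,0],[0,0,0],[0,0,0]],"grip":[1,1,1,1,1,1,1,1]}'
python3 - <<'E'
from h import *
a=snap('scene','s5.png');b=snap('top','t5.png')
f=lambda x:cv2.resize(x[:,:,::-1],(400,480),interpolation=cv2.INTER_CUBIC)
cv2.imwrite('pics/c7.png',np.hstack([f(a[90:186,165:245]),f(b[165:285,340:440])]))
sx=np.radians(-48); print(pose()[0]); to([.587,-.342,.25],down(np.radians(-48-90)))
E
```

```text
tool_pos: [0.4245, -0.3482, 0.0604]
clock: 13.83
tool_pos: [0.4252, -0.351, 0.0518]
ee_rot: [0.001, 0.999, -0.052, 0.001]
wrist_force: [0.3, -0.2, 0.5]
grip_width: 0.0527
finger_force: 0.0
clock: 14.5
tool_pos: [0.4249, -0.3508, 0.2036]
ee_rot: [0.0, 0.999, -0.052, 0.001]
wrist_force: [-0.1, 0.4, -0.9]
grip_width: 0.0852
finger_force: 0.0
[ 0.427283   -0.35257121  0.20601914]
lin [ 1.054 -0.18  -0.285] tw [ 0.003 -0.02   1.4  ]
```

View pics/c7.png

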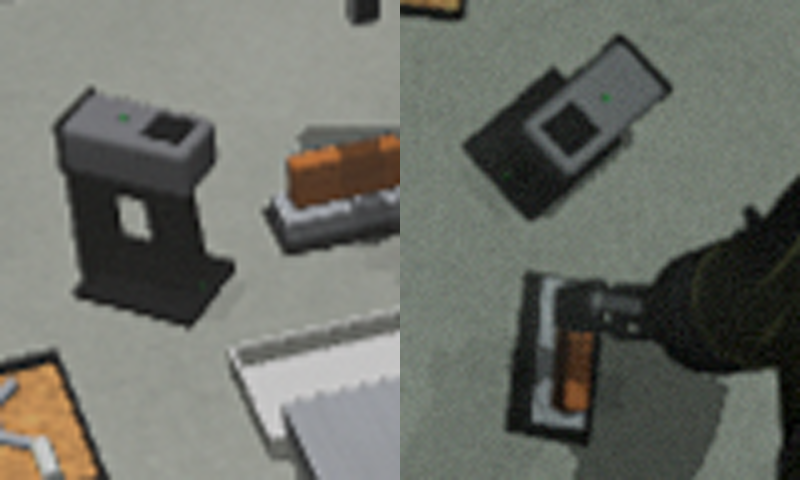

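Scraper stands on its mat; scanner unchanged. I check the scanner position by triangulating the head corners.

Run:
```python
from h import *
S=[(57,128),(92,90),(213,122),(200,152)];T=[(618,35),(670,92),(570,175),(525,125)]
X=[tri((165+a/5-.4,90+b/5-.4),(340+(c-400)/4-.4,165+d/4-.4)) for (a,b),(c,d) in zip(S,T)]
print(np.round(X,3)); print([np.linalg.norm(X[i]-X[i-1]).round(3) for i in range(4)])
f=(X[0]+X[1])/2;b=(X[2]+X[3])/2;d=f-b;print('yaw',np.degrees(np.arctan2(d[1],d[0])),'mid',(f+b)/2)
Y=[ray('top',340+(c-400)/4-.4,165+d/4-.4,.143) for c,d in T];print(np.round(Y,3),np.mean(Y,0))
for i,j in((0,1),(1,2),(2,3),(3,0)): v=Y[i]-Y[j];print(np.degrees(np.arctan2(v[1],v[0])).round(1),np.linalg.norm(v).round(3))
```

```text
[[ 0.64  -0.362  0.142]
 [ 0.601 -0.398  0.141]
 [ 0.539 -0.326  0.139]
 [ 0.569 -0.291  0.146]]
[np.float64(0.101), np.float64(0.054), np.float64(0.096), np.float64(0.047)]
yaw -47.10681127499432 mid [ 0.58706023 -0.34410391  0.14209662]
[[ 0.641 -0.362  0.143]
 [ 0.6   -0.398  0.143]
 [ 0.538 -0.325  0.143]
 [ 0.573 -0.294  0.143]] [ 0.58821034 -0.34462009  0.143     ]
41.2 0.054
-49.7 0.095
-138.6 0.047
134.8 0.096
```

```bash
python3 -m inch '{"linear":[[0.2,-0.03,0],[0.4,-0.06,0],[0.6,-0.1,0],[0.8,-0.14,0],[0.8,-0.14,0],[0.8,-0.14,0],[0.8,-0.14,0],[0.8,-0.14,0]],"twist":[[0,0,0.2],[0,0,0.4],[0,0,0.6],[0,0,0.8],[0,0,0.99],[0,0,0.99],[0,0,0.99],[0,0,0.99]],"grip":[1,1,1,1,1,1,1,1]}' | grep tool_pos
python3 - <<'E'
from h import *
print(pose()[2]['qpos'].round(2)); to([.583,-.339,.124],down(np.radians(-47.6-90)))
E
```

```text
tool_pos: [0.5444, -0.3428, 0.2004]
[ 0.44  0.77  0.09  1.56 -0.08  0.82 -1.63]
lin [ 0.196 -0.171  0.509] tw [0.003 0.004 0.399]
```

```bash
python3 -m inch '{"linear":[[0.1,-0.1,0],[0.196,-0.17,0],[0.196,-0.17,0],[0.196,-0.17,0.1],[0.196,-0.17,0.2],[0.196,-0.17,0.2],[0.196,-0.17,0.2],[0.196,-0.17,0.2]],"twist":[[0,0,0.2],[0,0,0.4],[0,0,0.4],[0,0,0.4],[0,0,0.4],[0,0,0.4],[0,0,0.4],[0,0,0.4]],"grip":[1,1,1,1,1,1,1,1]}' | grep tool_pos
python3 - <<'E'
from h import *
a=snap('scene','s6.png');b=snap('top','t6.png')
f=lambda x:cv2.resize(x[:,:,::-1],(400,480),interpolation=cv2.INTER_CUBIC)
cv2.imwrite('pics/c8.png',np.hstack([f(a[70:166,150:230]),f(b[145:265,320:420])]))
to([.583,-.339,.124],down(np.radians(-47.6-90)))
E
```

```text
tool_pos: [0.5844, -0.3394, 0.1718]
lin [-0.012  0.009  0.321] tw [-0.001 -0.003 -0.003]
```

View pics/c8.png

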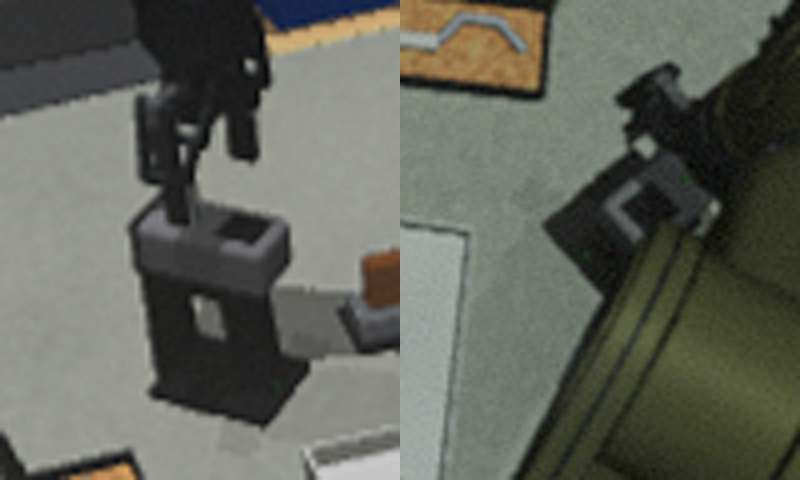

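The jaws straddle the head (near finger at (180,200), far finger at (245,140)). Descend and grip.

```bash
python3 -m inch '{"linear":[[0,0,0.05],[0,0,0.1],[0,0,0.15],[0,0,0.2],[0,0,0.25],[0,0,0.3],[0,0,0.32],[0,0,0.32]],"twist":[[0,0,0],[0,0,0],[0,0,0],[0,0,0],[0,0,0],[0,0,0],[0,0,0],[0,0,0]],"grip":[1,1,1,1,1,1,1,1]}'  60
python3 -m inch '{"linear":[[0,0,0],[0,0,0],[0,0,0],[0,0,0],[0,0,0],[0,0,0],[0,0,0],[0,0,0]],"twist":[[0,0,0],[0,0,0],[0,0,0],[0,0,0],[0,0,0],[0,0,0],[0,0,0],[0,0,0]],"grip":[-1,-1,-1,-1,-1,-1,-1,-1]}'
python3 - <<'E'
from h import *
print(pose()[0]); print(pose()[1].as_matrix().round(3))
E
```

```text
clock: 16.7
tool_pos: [0.5844, -0.3382, 0.1217]
ee_rot: [-0.0, 0.915, -0.404, -0.001]
wrist_force: [-0.5, 0.2, -0.1]
grip_width: 0.0854
finger_force: 0.0
clock: 17.37
tool_pos: [0.5855, -0.339, 0.1239]
ee_rot: [0.0, 0.915, -0.404, 0.001]
wrist_force: [-0.1, 0.4, 5.4]
grip_width: 0.0516
finger_force: 63.6
[ 0.58547887 -0.33900217  0.12386733]
[[ 0.673 -0.739  0.001]
 [-0.739 -0.673 -0.001]
 [ 0.002 -0.    -1.   ]]
```

```bash
cat >> h.py <<'E'
def read_pose(t,yaw,el=35,D=.1,off=.06):
    y=np.radians(yaw);e=np.radians(el)
    x=np.array([np.cos(e)*np.cos(y),np.cos(e)*np.sin(y),-np.sin(e)]); yy=np.array([np.sin(y),-np.cos(y),0])
    return np.array(t)-(D+off)*x, R.from_matrix(np.c_[x,yy,np.cross(x,yy)])
def go(p,Rt,n=1):
    "per-call increments for n calls: world interpolation"
    c,Rc,_=pose(); l,w=to(p,Rt)
E
python3 -m inch '{"linear":[[0,0,-0.08],[0,0,-0.16],[0,0,-0.3],[0,0,-0.45],[0,0,-0.6],[0,0,-0.75],[0,0,-0.9],[0,0,-1]],"twist":[[0,0,0],[0,0,0],[0,0,0],[0,0,0],[0,0,0],[0,0,0],[0,0,0],[0,0,0]],"grip":[-1,-1,-1,-1,-1,-1,-1,-1]}'
python3 -m inch '{"linear":[[-0.15,-0.07,0],[-0.3,-0.14,0],[-0.5,-0.22,0],[-0.7,-0.32,0],[-0.97,-0.43,0],[-0.97,-0.43,0],[-0.97,-0.43,0],[-0.97,-0.43,0]],"twist":[[0,0,-0.15],[0,0,-0.3],[0,0,-0.5],[0,0,-0.7],[0,0,-0.9],[0,0,-1],[0,0,-1],[0,0,-1]],"grip":[-1,-1,-1,-1,-1,-1,-1,-1]}'
python3 - <<'E'
from h import *
p,Rt=read_pose([.7195,.134,.072],-5); print(p); to(p,Rt); print(pose()[2]['qpos'].round(2))
E
```

```text
clock: 18.03
tool_pos: [0.5854, -0.3389, 0.2763]
ee_rot: [0.0, 0.915, -0.404, 0.002]
wrist_force: [-0.0, -0.4, -1.3]
grip_width: 0.0516
finger_force: 63.1
clock: 18.7
tool_pos: [0.5347, -0.1878, 0.2739]
ee_rot: [0.0, 0.988, -0.154, 0.001]
wrist_force: [-0.4, -0.4, -2.2]
grip_width: 0.0515
finger_force: 63.3
[0.58893441 0.14542301 0.16377223]
lin [-0.333 -2.226  0.733] tw [-0.128 -1.164 -0.411]
[ 0.24  0.58  0.03  1.72 -0.02  0.84 -1.6 ]
```

```bash
python3 -m inch '{"linear":[[-0.03,-0.17,0],[-0.06,-0.35,0],[-0.1,-0.55,0],[-0.13,-0.75,0],[-0.15,-0.95,0],[-0.15,-0.95,0],[-0.15,-0.95,0],[-0.15,-0.95,0]],"twist":[[0,0,-0.1],[0,0,-0.2],[0,0,-0.3],[0,0,-0.42],[0,0,-0.42],[0,0,-0.42],[0,0,-0.42],[0,0,-0.42]],"grip":[-1,-1,-1,-1,-1,-1,-1,-1]}' | grep tool_pos
python3 - <<'E'
from h import *
p,Rt=read_pose([.7195,.134,.072],-5); to(p,Rt)
E
```

```text
tool_pos: [0.5569, -0.047, 0.2732]
lin [ 0.095 -1.298  0.727] tw [ 1.000e-03 -1.168e+00 -9.000e-03]
```

```bash
python3 -m inch '{"linear":[[0.01,-0.2,0],[0.03,-0.4,0],[0.05,-0.6,0],[0.07,-0.8,0.05],[0.09,-1,0.1],[0.09,-1,0.1],[0.09,-1,0.1],[0.09,-1,0.1]],"twist":[[0,-0.1,0],[0,-0.25,0],[0,-0.4,0],[0,-0.55,0],[0,-0.7,0],[0,-0.8,0],[0,-0.8,0],[0,-0.8,0]],"grip":[-1,-1,-1,-1,-1,-1,-1,-1]}' | grep tool_pos
python3 - <<'E'
from h import *
p,Rt=read_pose([.7195,.134,.072],-5); to(p,Rt); print(pose()[2]['qpos'].round(2))
E
```

```text
tool_pos: [0.5843, 0.1005, 0.2569]
lin [ 0.255 -0.303  0.565] tw [ 0.    -0.369 -0.011]
[-0.17  0.84 -0.05  1.26 -0.08  1.44 -1.84]
```

```bash
python3 -m inch '{"linear":[[0.04,-0.1,0.1],[0.09,-0.2,0.2],[0.15,-0.3,0.3],[0.2,-0.3,0.45],[0.255,-0.3,0.565],[0.255,-0.3,0.565],[0.255,-0.3,0.565],[0.255,-0.3,0.565]],"twist":[[0,-0.1,0],[0,-0.2,0],[0,-0.3,0],[0,-0.37,0],[0,-0.37,0],[0,-0.37,0],[0,-0.37,0],[0,-0.37,0]],"grip":[-1,-1,-1,-1,-1,-1,-1,-1]}'
python3 - <<'E'
from h import *
p,Rt=read_pose([.7195,.134,.072],-5); to(p,Rt); c,Rc,s=pose(); print(s['qpos'].round(2),s['dq'].round(3)); M=Rc.as_matrix()
print('beam hit offset', np.cross(M[:,0],np.array([.7195,.134,.072])-c))
a=snap('scene','s7.png');b=snap('top','t7.png')
f=lambda x:cv2.resize(x[:,:,::-1],(400,400),interpolation=cv2.INTER_CUBIC)
cv2.imwrite('pics/c9.png',np.hstack([f(a[180:280,160:260]),f(b[100:200,180:280])]))
E
```

```text
clock: 20.7
tool_pos: [0.5888, 0.1467, 0.1671]
ee_rot: [-0.013, 0.953, -0.043, -0.299]
wrist_force: [0.1, 0.5, -1.4]
grip_width: 0.0512
finger_force: 63.5
lin [0.014 0.008 0.017] tw [-0.004 -0.004 -0.006]
[-0.2   1.06 -0.07  1.1  -0.13  1.56 -1.87] [-0.008 -0.014 -0.008 -0.013 -0.002  0.    -0.   ]
beam hit offset [-0.00017908  0.00294891 -0.00064013]
```

View pics/c9.png

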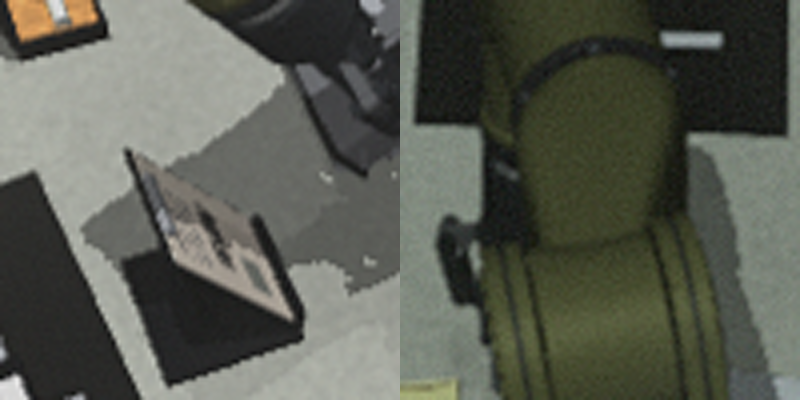

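The head faces the card squarely; the bar code is at (213,235). Check the code by triangulation, then hold.

```bash
python3 - <<'E'
from h import *
print('card',tri((160+213/4-.4,180+235/4-.4),(200+183.5/8-.4,125+197.5/8-.4)))
# tag: scene c2 crop scale 6 offset (270,255): code centre ~ (645-500,140)
print('tag',tri((270+145/6-.4,255+140/6-.4),(130+195/8-.4,170+146/8-.4)))
E
for i in 1 2; do python3 -m inch '{"linear":[[0.01,0,0.02],[0.01,0,0.02],[0.01,0,0.02],[0.01,0,0.02],[0.01,0,0.02],[0.01,0,0.02],[0.01,0,0.02],[0.01,0,0.02]],"twist":[[0,0,0],[0,0,0],[0,0,0],[0,0,0],[0,0,0],[0,0,0],[0,0,0],[0,0,0]],"grip":[-1,-1,-1,-1,-1,-1,-1,-1]}' | grep -E "clock|tool_pos"; done
```

```text
card [0.71967609 0.13422699 0.07182918]
tag [0.59304211 0.33336236 0.07251866]
clock: 21.47
tool_pos: [0.5872, 0.148, 0.1617]
clock: 22.13
tool_pos: [0.5868, 0.1481, 0.1585]
```

```bash
python3 -m inch '{"linear":[[0,0.01,-0.035],[0,0.01,-0.035],[0,0.01,-0.035],[0,0.01,-0.035],[0,0.01,-0.035],[0,0.01,-0.035],[0,0.01,-0.035],[0,0.01,-0.035]],"twist":[[0,0,0],[0,0,0],[0,0,0],[0,0,0],[0,0,0],[0,0,0],[0,0,0],[0,0,0]],"grip":[-1,-1,-1,-1,-1,-1,-1,-1]}' | grep -E "clock|tool_pos"
for i in 1 2 3; do python3 -m inch '{"linear":[[0,0,0],[0,0,0],[0,0,0],[0,0,0],[0,0,0],[0,0,0],[0,0,0],[0,0,0]],"twist":[[0,0,0],[0,0,0],[0,0,0],[0,0,0],[0,0,0],[0,0,0],[0,0,0],[0,0,0]],"grip":[-1,-1,-1,-1,-1,-1,-1,-1]}' | grep -E "clock|tool_pos"; done
python3 - <<'E'
from h import *
c,Rc,s=pose(); M=Rc.as_matrix()
print('miss', np.cross(M[:,0],np.array([.7195,.134,.072])-c).round(4))
p,Rt=read_pose([.5935,.3335,.071],4.5); print(p); to(p,Rt)
E
```

```text
clock: 22.8
tool_pos: [0.5896, 0.1463, 0.1626]
clock: 23.47
tool_pos: [0.5897, 0.1463, 0.1627]
clock: 24.13
tool_pos: [0.5896, 0.1463, 0.1627]
clock: 24.8
tool_pos: [0.5897, 0.1463, 0.1627]
miss [-0.0005 -0.0007 -0.0006]
[0.4628397  0.32321681 0.16277223]
lin [-0.775 -1.1    0.544] tw [-0.183  0.003 -0.261]
```

```bash
python3 -m inch '{"linear":[[-0.15,-0.05,0],[-0.3,-0.15,0.05],[-0.45,-0.3,0.1],[-0.55,-0.5,0.2],[-0.65,-0.7,0.3],[-0.7,-0.85,0.4],[-0.7,-0.85,0.4],[-0.7,-0.85,0.4]],"twist":[[-0.03,0,-0.05],[-0.06,0,-0.1],[-0.1,0,-0.15],[-0.15,0,-0.2],[-0.18,0,-0.26],[-0.18,0,-0.26],[-0.18,0,-0.26],[-0.18,0,-0.26]],"grip":[-1,-1,-1,-1,-1,-1,-1,-1]}' | grep -E "clock|tool_pos"
python3 - <<'E'
from h import *
p,Rt=read_pose([.5935,.3335,.071],4.5); to(p,Rt)
E
```

```text
clock: 25.47
tool_pos: [0.4794, 0.286, 0.1739]
lin [-0.03  -0.256  0.113] tw [-0.     0.006  0.007]
```

```bash
python3 -m inch '{"linear":[[-0.01,-0.1,0.04],[-0.03,-0.2,0.08],[-0.03,-0.256,0.113],[-0.03,-0.256,0.113],[-0.03,-0.256,0.113],[-0.03,-0.256,0.113],[-0.03,-0.256,0.113],[-0.03,-0.256,0.113]],"twist":[[0,0,0],[0,0,0],[0,0,0],[0,0,0],[0,0,0],[0,0,0],[0,0,0],[0,0,0]],"grip":[-1,-1,-1,-1,-1,-1,-1,-1]}' | grep -E "clock|tool_pos"
for i in 1 2 3; do python3 -m inch '{"linear":[[0,0,0],[0,0,0],[0,0,0],[0,0,0],[0,0,0],[0,0,0],[0,0,0],[0,0,0]],"twist":[[0,0,0],[0,0,0],[0,0,0],[0,0,0],[0,0,0],[0,0,0],[0,0,0],[0,0,0]],"grip":[-1,-1,-1,-1,-1,-1,-1,-1]}' | grep -E "clock|tool_pos"; done
python3 - <<'E'
from h import *
c,Rc,s=pose(); M=Rc.as_matrix()
print('miss', np.cross(M[:,0],np.array([.5935,.3335,.071])-c).round(4),s['grip_width'],s['qpos'].round(2))
a=snap('scene','s8.png');b=snap('top','t8.png')
f=lambda x:cv2.resize(x[:,:,::-1],(400,400),interpolation=cv2.INTER_CUBIC)
cv2.imwrite('pics/c10.png',np.hstack([f(a[210:330,250:370]),f(b[150:270,90:210])]))
to([.5855,-.339,.275],down(np.radians(-137.7)))
E
```

```text
clock: 26.13
tool_pos: [0.4653, 0.3204, 0.1628]
clock: 26.8
tool_pos: [0.4647, 0.3213, 0.1627]
clock: 27.47
tool_pos: [0.4647, 0.3213, 0.1627]
clock: 28.13
tool_pos: [0.4647, 0.3213, 0.1628]
miss [0.0012 0.0008 0.0018] 0.051321016697970345 [-0.48  0.99 -0.14  1.31 -0.17  1.38 -2.  ]
lin [-0.053  4.45  -0.884] tw [0.53  1.088 1.681]
```

View pics/c10.png

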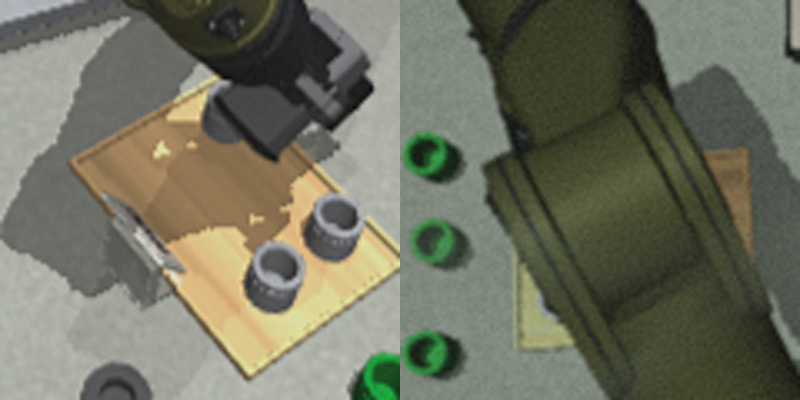

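Head faces the tag squarely and sleeves stand undisturbed. Return the scanner.

```bash
python3 -m inch '{"linear":[[-0.05,0,-0.1],[-0.15,0.1,-0.2],[-0.25,0.25,-0.3],[-0.35,0.4,-0.45],[-0.42,0.55,-0.55],[-0.42,0.66,-0.55],[-0.42,0.66,-0.55],[-0.42,0.66,-0.55]],"twist":[[0,0.1,0],[0,0.25,0],[0,0.4,0],[0,0.55,0],[0,0.7,0],[0,0.85,0],[0,1,0],[0,1,0]],"grip":[-1,-1,-1,-1,-1,-1,-1,-1]}' | grep -E "clock|tool_pos"
python3 - <<'E'
from h import *
to([.52,.0,.275],down(np.radians(-96)))
E
```

```text
clock: 28.9
tool_pos: [0.4652, 0.2208, 0.2678]
lin [ 0.246  1.496 -0.071] tw [0.014 0.169 0.347]
```

```bash
python3 -m inch '{"linear":[[0.03,0.18,0],[0.06,0.36,0],[0.1,0.54,0],[0.13,0.73,-0.03],[0.16,0.9,-0.05],[0.17,1,-0.05],[0.17,1,-0.05],[0.17,1,-0.05]],"twist":[[0,0.04,0.1],[0,0.08,0.2],[0,0.12,0.3],[0.01,0.17,0.35],[0.01,0.17,0.35],[0.01,0.17,0.35],[0.01,0.17,0.35],[0.01,0.17,0.35]],"grip":[-1,-1,-1,-1,-1,-1,-1,-1]}' | grep -E "clock|tool_pos"
python3 - <<'E'
from h import *
to([.5855,-.339,.275],down(np.radians(-137.7)))
E
```

```text
clock: 29.57
tool_pos: [0.506, 0.0746, 0.271]
lin [ 0.823  2.684 -0.024] tw [0.004 0.002 1.384]
```

```bash
python3 -m inch '{"linear":[[0.03,0.18,0],[0.06,0.36,0],[0.1,0.54,0],[0.15,0.73,0],[0.18,0.9,0],[0.2,1,0],[0.2,1,0],[0.2,1,0]],"twist":[[0,0,0],[0,0,0],[0,0,0],[0,0,0],[0,0,0],[0,0,0],[0,0,0],[0,0,0]],"grip":[-1,-1,-1,-1,-1,-1,-1,-1]}' | grep -E "clock|tool_pos"
python3 -m inch '{"linear":[[0.03,0.18,0],[0.06,0.36,0],[0.1,0.54,0],[0.15,0.73,0],[0.18,0.9,0],[0.2,1,0],[0.2,1,0],[0.2,1,0]],"twist":[[0,0,0.15],[0,0,0.3],[0,0,0.45],[0,0,0.6],[0,0,0.75],[0,0,0.9],[0,0,1],[0,0,1]],"grip":[-1,-1,-1,-1,-1,-1,-1,-1]}' | grep -E "clock|tool_pos"
python3 - <<'E'
from h import *
to([.5855,-.339,.275],down(np.radians(-137.7)))
E
```

```text
clock: 30.23
tool_pos: [0.5199, -0.0765, 0.2713]
clock: 30.9
tool_pos: [0.5344, -0.2281, 0.2714]
lin [ 0.71   0.397 -0.024] tw [0.    0.001 0.388]
```

```bash
python3 -m inch '{"linear":[[0.15,0.08,0],[0.3,0.17,0],[0.5,0.28,0],[0.71,0.4,0],[0.71,0.4,0],[0.71,0.4,0],[0.71,0.4,0],[0.71,0.4,0]],"twist":[[0,0,0.1],[0,0,0.2],[0,0,0.3],[0,0,0.39],[0,0,0.39],[0,0,0.39],[0,0,0.39],[0,0,0.39]],"grip":[-1,-1,-1,-1,-1,-1,-1,-1]}' | grep -E "clock|tool_pos"
python3 - <<'E'
from h import *
to([.5855,-.339,.125],down(np.radians(-137.7)))
E
```

```text
clock: 31.57
tool_pos: [0.5849, -0.3379, 0.2718]
lin [0.009 0.003 0.978] tw [-0.001  0.002  0.006]
```

```bash
python3 -m inch '{"linear":[[0.01,0,0.06],[0.01,0,0.12],[0.01,0,0.2],[0.01,0,0.28],[0.01,0,0.36],[0.01,0,0.44],[0.01,0,0.5],[0.01,0,0.5]],"twist":[[0,0,0],[0,0,0],[0,0,0],[0,0,0],[0,0,0],[0,0,0],[0,0,0],[0,0,0]],"grip":[-1,-1,-1,-1,-1,-1,-1,-1]}' | grep -E "clock|tool_pos|wrist"
python3 -m inch '{"linear":[[0,0,0.06],[0,0,0.12],[0,0,0.2],[0,0,0.28],[0,0,0.35],[0,0,0.4],[0,0,0.44],[0,0,0.44]],"twist":[[0,0,0],[0,0,0],[0,0,0],[0,0,0],[0,0,0],[0,0,0],[0,0,0],[0,0,0]],"grip":[-1,-1,-1,-1,-1,-1,-1,-1]}' | grep -E "clock|tool_pos|wrist"
python3 - <<'E'
from h import *
to([.5855,-.339,.124],down(np.radians(-137.7)))
E
```

```text
clock: 32.23
tool_pos: [0.5839, -0.3415, 0.1943]
wrist_force: [-0.7, 0.4, -2.1]
clock: 32.9
tool_pos: [0.5844, -0.3422, 0.1294]
wrist_force: [-0.8, 0.5, -3.0]
lin [-0.011 -0.02   0.036] tw [ 0.004  0.002 -0.003]
```

```bash
python3 -m inch '{"linear":[[-0.01,-0.02,0.01],[-0.01,-0.02,0.02],[-0.01,-0.02,0.03],[-0.01,-0.02,0.036],[-0.01,-0.02,0.036],[-0.01,-0.02,0.036],[-0.01,-0.02,0.036],[-0.01,-0.02,0.036]],"twist":[[0,0,0],[0,0,0],[0,0,0],[0,0,0],[0,0,0],[0,0,0],[0,0,0],[0,0,0]],"grip":[-1,-1,-1,-1,-1,-1,-1,-1]}'
```

```text
clock: 33.57
tool_pos: [0.5865, -0.3397, 0.126]
ee_rot: [0.001, 0.914, -0.405, 0.001]
wrist_force: [-0.8, 0.2, -1.8]
grip_width: 0.0514
finger_force: 63.5
```

```bash
python3 -m inch '{"linear":[[0,0,0.005],[0,0,0.01],[0,0,0.015],[0,0,0.015],[0,0,0.015],[0,0,0.015],[0,0,0.015],[0,0,0.015]],"twist":[[0,0,0],[0,0,0],[0,0,0],[0,0,0],[0,0,0],[0,0,0],[0,0,0],[0,0,0]],"grip":[-1,-1,-1,-1,-1,-1,-1,-1]}'
python3 -m inch '{"linear":[[0,0,0],[0,0,0],[0,0,0],[0,0,0],[0,0,0],[0,0,0],[0,0,0],[0,0,0]],"twist":[[0,0,0],[0,0,0],[0,0,0],[0,0,0],[0,0,0],[0,0,0],[0,0,0],[0,0,0]],"grip":[0.6,1,1,1,1,1,1,1]}'
python3 -m inch '{"linear":[[0,0,-0.06],[0,0,-0.12],[0,0,-0.25],[0,0,-0.4],[0,0,-0.55],[0,0,-0.7],[0,0,-0.8],[0,0,-0.8]],"twist":[[0,0,0],[0,0,0],[0,0,0],[0,0,0],[0,0,0],[0,0,0],[0,0,0],[0,0,0]],"grip":[1,1,1,1,1,1,1,1]}'
python3 -m inch '{"linear":[[-0.2,-0.1,0],[-0.4,-0.2,0],[-0.6,-0.3,0],[-0.8,-0.4,0],[-0.97,-0.5,0],[-0.97,-0.5,0],[-0.97,-0.5,0],[-0.97,-0.5,0]],"twist":[[0,0,-0.15],[0,0,-0.3],[0,0,-0.45],[0,0,-0.6],[0,0,-0.8],[0,0,-1],[0,0,-1],[0,0,-1]],"grip":[1,1,1,1,1,1,1,1]}'
python3 - <<'E'
from h import *
a=snap('scene','s9.png');b=snap('top','t9.png')
o=np.hstack([cv2.resize(a[90:384,130:420],(400,405)),cv2.resize(b[130:290,100:440],(400,405))])
f=lambda x,w,h:cv2.resize(x[:,:,::-1],(w,h),interpolation=cv2.INTER_CUBIC)
cv2.imwrite('pics/c11.png',np.hstack([f(a[90:190,165:265],400,400),f(b[160:260,90:190],400,400)]))
cv2.imwrite('pics/t9b.png',f(b,800,600))
to([.449,.244,.12],down(np.radians(-96)))
E
```

```text
clock: 34.23
tool_pos: [0.5865, -0.3397, 0.1239]
ee_rot: [0.001, 0.914, -0.405, 0.001]
wrist_force: [-1.6, 1.7, 4.8]
grip_width: 0.0513
finger_force: 64.1
clock: 34.9
tool_pos: [0.5865, -0.3396, 0.1235]
ee_rot: [0.001, 0.914, -0.405, 0.0]
wrist_force: [0.7, 0.8, -0.2]
grip_width: 0.0854
finger_force: 0.0
clock: 35.57
tool_pos: [0.5885, -0.341, 0.2489]
ee_rot: [0.001, 0.914, -0.405, 0.005]
wrist_force: [-0.2, -0.0, 0.7]
grip_width: 0.0855
finger_force: 0.0
clock: 36.23
tool_pos: [0.5442, -0.1819, 0.2434]
ee_rot: [0.001, 0.988, -0.156, 0.001]
wrist_force: [0.1, -0.6, -0.2]
grip_width: 0.0855
finger_force: 0.0
lin [-1.487 -2.511  0.813] tw [ 0.006 -0.002 -0.402]
```

View pics/c11.png

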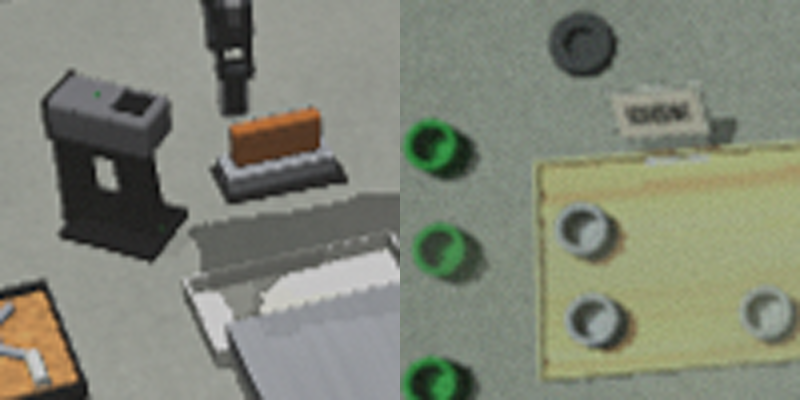

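Scanner hangs in the fork, scraper sits on its mat. Sleeve tops are at (585,229), (593,318), (770,312) in the 4x crop. One view remains, so from here I measure numerically.

```bash
cat >> h.py <<'E'
def circles(im,x0,y0,x1,y1,z=.044,rmin=9.,rmax=13.):
    g=cv2.cvtColor(im,cv2.COLOR_RGB2GRAY)[y0:y1,x0:x1]; g=cv2.GaussianBlur(cv2.resize(g,None,fx=4,fy=4,interpolation=cv2.INTER_CUBIC),(0,0),2)
    c=cv2.HoughCircles(g,cv2.HOUGH_GRADIENT,1.5,40,param1=80,param2=22,minRadius=int(4*rmin*.5),maxRadius=int(4*rmax*.8))
    return [] if c is None else [(ray('top',x0+a/4-.4,y0+b/4-.4,z).round(4)[:2].tolist(),round(float(q)/4,1)) for a,b,q in c[0]]
E
python3 - <<'E'
from h import *
im=cv2.imread('pics/t9.png')[:,:,::-1].copy()
K,Rm,t=cam('top'); print('exp r px',K[0,0]*.02/1.33)
for q in circles(im,123,195,200,258): print(q)
for q in((185,229),(193,318),(370,312)): print(ray('top',90+q[0]/4-.4,160+q[1]/4-.4,.044).round(4))
E
```

```text
exp r px 6.719482851736758
([0.4394, 0.376], 5.3)
([0.4487, 0.2464], 5.4)
([0.5065, 0.3891], 5.6)
[0.5091 0.3873 0.044 ]
[0.4426 0.3761 0.044 ]
[0.4507 0.2453 0.044 ]
```

```bash
for i in 1 2; do python3 -m inch '{"linear":[[-0.1,-0.17,0],[-0.2,-0.34,0],[-0.3,-0.51,0],[-0.4,-0.68,0],[-0.5,-0.85,0],[-0.5,-0.85,0],[-0.5,-0.85,0],[-0.5,-0.85,0]],"twist":[[0,0,0],[0,0,0],[0,0,0],[0,0,0],[0,0,0],[0,0,0],[0,0,0],[0,0,0]],"grip":[1,1,1,1,1,1,1,1]}' | grep tool_pos; done
python3 -m inch '{"linear":[[-0.1,-0.17,0],[-0.2,-0.34,0.1],[-0.3,-0.51,0.3],[-0.4,-0.68,0.5],[-0.49,-0.8,0.6],[-0.49,-0.8,0.6],[-0.49,-0.8,0.6],[-0.49,-0.8,0.6]],"twist":[[0,0,-0.1],[0,0,-0.2],[0,0,-0.3],[0,0,-0.4],[0,0,-0.4],[0,0,-0.4],[0,0,-0.4],[0,0,-0.4]],"grip":[1,1,1,1,1,1,1,1]}' | grep tool_pos
python3 - <<'E'
from h import *
to([.4497,.2455,.031],down(np.radians(-96)))
im=snap('scene','s10.png'); im=r.capture('top'); cv2.imwrite('pics/t10.png',im[:,:,::-1])
for q in circles(im,100,180,210,265): print(q)
E
```

```text
tool_pos: [0.5123, -0.0384, 0.243]
tool_pos: [0.4802, 0.1054, 0.2427]
tool_pos: [0.4476, 0.2417, 0.1526]
lin [ 0.01  -0.03   0.811] tw [ 0.006 -0.003 -0.001]
([0.562, 0.4912], 6.0)
([0.3912, 0.4795], 6.2)
([0.4857, 0.484], 7.1)
([0.5231, 0.4077], 6.9)
([0.5989, 0.3013], 5.0)
```

```bash
python3 -m inch '{"linear":[[0.01,-0.03,0.1],[0.01,-0.03,0.2],[0.01,-0.03,0.35],[0.01,-0.03,0.5],[0.01,-0.03,0.63],[0.01,-0.03,0.73],[0.01,-0.03,0.79],[0.01,-0.03,0.8]],"twist":[[0,0,0],[0,0,0],[0,0,0],[0,0,0],[0,0,0],[0,0,0],[0,0,0],[0,0,0]],"grip":[1,1,1,1,1,1,1,1]}' 50
python3 -m inch '{"linear":[[0,0,0],[0,0,0],[0,0,0],[0,0,0],[0,0,0],[0,0,0],[0,0,0],[0,0,0]],"twist":[[0,0,0],[0,0,0],[0,0,0],[0,0,0],[0,0,0],[0,0,0],[0,0,0],[0,0,0]],"grip":[-1,-1,-1,-1,-1,-1,-1,-1]}'
```

```text
clock: 39.1
tool_pos: [0.4484, 0.2467, 0.0317]
ee_rot: [0.002, 0.999, -0.052, -0.0]
wrist_force: [0.1, -1.1, -0.4]
grip_width: 0.0854
finger_force: 0.0
clock: 39.77
tool_pos: [0.4487, 0.2485, 0.0337]
ee_rot: [0.0, 0.999, -0.051, 0.001]
wrist_force: [-0.7, 0.2, 5.6]
grip_width: 0.0386
finger_force: 49.8
```

```bash
python3 -m inch '{"linear":[[0,0,-0.1],[0,0,-0.2],[0,0,-0.35],[0,0,-0.5],[0,0,-0.65],[0,0,-0.8],[0,0,-0.8],[0,0,-0.8]],"twist":[[0,0,0],[0,0,0],[0,0,0],[0,0,0],[0,0,0],[0,0,0],[0,0,0],[0,0,0]],"grip":[-1,-1,-1,-1,-1,-1,-1,-1]}'
python3 - <<'E'
from h import *
to([.552,.0032,.15],down(np.radians(-96)))
E
```

```text
clock: 40.43
tool_pos: [0.4485, 0.2487, 0.1537]
ee_rot: [0.0, 0.999, -0.051, 0.001]
wrist_force: [-0.3, -0.1, -2.0]
grip_width: 0.0387
finger_force: 50.6
lin [0.851 1.558 0.027] tw [-0.    -0.005  0.007]
```

```bash
for i in 1 2; do python3 -m inch '{"linear":[[0.09,0.16,0],[0.18,0.32,0],[0.27,0.48,0],[0.36,0.64,0],[0.425,0.78,0],[0.425,0.78,0],[0.425,0.78,0],[0.425,0.78,0]],"twist":[[0,0,0],[0,0,0],[0,0,0],[0,0,0],[0,0,0],[0,0,0],[0,0,0],[0,0,0]],"grip":[-1,-1,-1,-1,-1,-1,-1,-1]}' | grep tool_pos; done
python3 - <<'E'
from h import *
to([.552,.0032,.0805],down(np.radians(-96)))
im=r.capture('top'); cv2.imwrite('pics/t11.png',im[:,:,::-1])
for q in circles(im,100,180,210,265): print(q)
E
```

```text
tool_pos: [0.4987, 0.126, 0.1518]
tool_pos: [0.5505, 0.0049, 0.1524]
lin [0.012 0.01  0.479] tw [0.001 0.002 0.012]
([0.5077, 0.3896], 5.3)
([0.4384, 0.3741], 6.2)
([0.5631, 0.4913], 5.8)
([0.4858, 0.4818], 6.6)
([0.387, 0.4736], 6.2)
```

B and C unmoved. Lower, release, rise.

```bash
python3 -m inch '{"linear":[[0.01,0.01,0.08],[0.01,0.01,0.16],[0.01,0.01,0.24],[0.01,0.01,0.32],[0.01,0.01,0.4],[0.01,0.01,0.44],[0.01,0.01,0.47],[0.01,0.01,0.48]],"twist":[[0,0,0],[0,0,0],[0,0,0],[0,0,0],[0,0,0],[0,0,0],[0,0,0],[0,0,0]],"grip":[-1,-1,-1,-1,-1,-1,-1,-1]}' | grep -E "tool_pos|wrist"
python3 -m inch '{"linear":[[0,0,0.005],[0,0,0.008],[0,0,0.008],[0,0,0.008],[0,0,0.008],[0,0,0.008],[0,0,0.008],[0,0,0.008]],"twist":[[0,0,0],[0,0,0],[0,0,0],[0,0,0],[0,0,0],[0,0,0],[0,0,0],[0,0,0]],"grip":[-1,-1,-1,0.3,0.7,1,1,1]}' | grep -E "tool_pos|wrist|width"
python3 -m inch '{"linear":[[0,0,0],[0,0,0],[0,0,-0.1],[0,0,-0.2],[0,0,-0.35],[0,0,-0.5],[0,0,-0.6],[0,0,-0.6]],"twist":[[0,0,0],[0,0,0],[0,0,0],[0,0,0],[0,0,0],[0,0,0],[0,0,0],[0,0,0]],"grip":[1,1,1,1,1,1,1,1]}' | grep -E "tool_pos|wrist|width"
python3 - <<'E'
from h import *
to([.440,.376,.15],down(np.radians(-96)))
E
```

```text
tool_pos: [0.5521, 0.0015, 0.08]
wrist_force: [0.2, -0.4, -1.0]
tool_pos: [0.5527, 0.0008, 0.0799]
wrist_force: [0.1, 0.6, -0.1]
grip_width: 0.0856
tool_pos: [0.5545, 0.001, 0.1727]
wrist_force: [0.2, 0.2, -0.5]
grip_width: 0.0855
lin [-1.014 -2.41   0.143] tw [ 0.002 -0.012  0.006]
```

```bash
for i in 1 2 3; do python3 -m inch '{"linear":[[-0.07,-0.16,0],[-0.14,-0.32,0],[-0.21,-0.48,0],[-0.28,-0.64,0],[-0.338,-0.8,0],[-0.338,-0.8,0],[-0.338,-0.8,0],[-0.338,-0.8,0]],"twist":[[0,0,0],[0,0,0],[0,0,0],[0,0,0],[0,0,0],[0,0,0],[0,0,0],[0,0,0]],"grip":[1,1,1,1,1,1,1,1]}' | grep tool_pos; done
python3 - <<'E'
from h import *
to([.440,.3755,.033],down(np.radians(-96)))
im=r.capture('top'); cv2.imwrite('pics/t12.png',im[:,:,::-1])
for q in circles(im,100,180,300,265,z=.09): print(q)
E
```

```text
tool_pos: [0.5141, 0.1247, 0.169]
tool_pos: [0.4766, 0.2479, 0.169]
tool_pos: [0.4389, 0.3718, 0.1688]
lin [ 0.004 -0.029  0.906] tw [ 0.008 -0.002  0.001]
([0.5474, -0.0026], 7.1)
([0.501, 0.3764], 5.4)
([0.5534, 0.4766], 6.2)
```

```bash
python3 -m inch '{"linear":[[0,-0.03,0.13],[0,-0.03,0.26],[0,-0.03,0.4],[0,-0.03,0.53],[0,-0.03,0.66],[0,-0.03,0.78],[0,-0.03,0.87],[0,-0.03,0.905]],"twist":[[0,0,0],[0,0,0],[0,0,0],[0,0,0],[0,0,0],[0,0,0],[0,0,0],[0,0,0]],"grip":[1,1,1,1,1,1,1,1]}' | grep -E "tool_pos|wrist"
python3 -m inch '{"linear":[[0,0,0],[0,0,0],[0,0,0],[0,0,0],[0,0,0],[0,0,0],[0,0,0],[0,0,0]],"twist":[[0,0,0],[0,0,0],[0,0,0],[0,0,0],[0,0,0],[0,0,0],[0,0,0],[0,0,0]],"grip":[-1,-1,-1,-1,-1,-1,-1,-1]}'
python3 -m inch '{"linear":[[0,0,-0.1],[0,0,-0.2],[0,0,-0.35],[0,0,-0.5],[0,0,-0.65],[0,0,-0.8],[0,0,-0.8],[0,0,-0.8]],"twist":[[0,0,0],[0,0,0],[0,0,0],[0,0,0],[0,0,0],[0,0,0],[0,0,0],[0,0,0]],"grip":[-1,-1,-1,-1,-1,-1,-1,-1]}' | grep -vE "clock|ee_rot"
python3 - <<'E'
from h import *
to([.5005,.0089,.16],down(np.radians(-96)))
E
```

```text
tool_pos: [0.4382, 0.3763, 0.0314]
wrist_force: [-0.0, -0.5, 0.3]
clock: 47.2
tool_pos: [0.4388, 0.3793, 0.0346]
ee_rot: [0.0, 0.999, -0.051, 0.001]
wrist_force: [-1.0, -0.2, 5.4]
grip_width: 0.0387
finger_force: 50.2
tool_pos: [0.4385, 0.3795, 0.1544]
wrist_force: [-0.2, -0.4, -1.8]
grip_width: 0.0385
finger_force: 50.6
lin [ 0.661  2.416 -0.036] tw [-0.001 -0.004  0.007]
```

```bash
for i in 1 2 3; do python3 -m inch '{"linear":[[0.04,0.16,0],[0.08,0.32,0],[0.13,0.48,0],[0.18,0.64,0],[0.22,0.805,0],[0.22,0.805,0],[0.22,0.805,0],[0.22,0.805,0]],"twist":[[0,0,0],[0,0,0],[0,0,0],[0,0,0],[0,0,0],[0,0,0],[0,0,0],[0,0,0]],"grip":[-1,-1,-1,-1,-1,-1,-1,-1]}' | grep tool_pos; done
python3 - <<'E'
from h import *
to([.5005,.0089,.0815],down(np.radians(-96)))
im=r.capture('top'); cv2.imwrite('pics/t13.png',im[:,:,::-1])
for q in circles(im,100,180,210,265): print(q)
E
```

```text
tool_pos: [0.4581, 0.2559, 0.1526]
tool_pos: [0.4792, 0.1339, 0.1534]
tool_pos: [0.5001, 0.0108, 0.1538]
lin [0.003 0.012 0.482] tw [ 0.    -0.001  0.012]
([0.388, 0.4759], 6.6)
([0.5632, 0.4902], 6.1)
([0.51, 0.3875], 5.4)
([0.4846, 0.4817], 6.9)
```

```bash
python3 -m inch '{"linear":[[0,0.01,0.08],[0,0.01,0.16],[0,0.01,0.24],[0,0.01,0.32],[0,0.01,0.4],[0,0.01,0.44],[0,0.01,0.47],[0,0.01,0.48]],"twist":[[0,0,0],[0,0,0],[0,0,0],[0,0,0],[0,0,0],[0,0,0],[0,0,0],[0,0,0]],"grip":[-1,-1,-1,-1,-1,-1,-1,-1]}' | grep -E "tool_pos|wrist"
python3 -m inch '{"linear":[[0,0,0.005],[0,0,0.008],[0,0,0.008],[0,0,0.008],[0,0,0.008],[0,0,0.008],[0,0,0.008],[0,0,0.008]],"twist":[[0,0,0],[0,0,0],[0,0,0],[0,0,0],[0,0,0],[0,0,0],[0,0,0],[0,0,0]],"grip":[-1,-1,-1,0.3,0.7,1,1,1]}' | grep -E "tool_pos|wrist|width"
python3 -m inch '{"linear":[[0,0,0],[0,0,0],[0,0,-0.1],[0,0,-0.2],[0,0,-0.35],[0,0,-0.5],[0,0,-0.6],[0,0,-0.6]],"twist":[[0,0,0],[0,0,0],[0,0,0],[0,0,0],[0,0,0],[0,0,0],[0,0,0],[0,0,0]],"grip":[1,1,1,1,1,1,1,1]}' | grep -E "tool_pos|wrist|width"
python3 - <<'E'
from h import *
to([.5095,.388,.17],down(np.radians(-96)))
E
```

```text
tool_pos: [0.4997, 0.0081, 0.0815]
wrist_force: [0.1, 0.1, -1.9]
tool_pos: [0.4999, 0.0069, 0.0809]
wrist_force: [-0.1, -0.5, 0.2]
grip_width: 0.0853
tool_pos: [0.5015, 0.0071, 0.1734]
wrist_force: [0.1, 0.3, 0.3]
grip_width: 0.0854
lin [-0.205 -2.531  0.02 ] tw [ 0.001 -0.011  0.006]
```

```bash
for i in 1 2 3; do python3 -m inch '{"linear":[[-0.01,-0.17,0],[-0.03,-0.34,0],[-0.04,-0.51,0],[-0.05,-0.68,0],[-0.07,-0.843,0],[-0.07,-0.843,0],[-0.07,-0.843,0],[-0.07,-0.843,0]],"twist":[[0,0,0],[0,0,0],[0,0,0],[0,0,0],[0,0,0],[0,0,0],[0,0,0],[0,0,0]],"grip":[1,1,1,1,1,1,1,1]}' | grep tool_pos; done
python3 - <<'E'
from h import *
to([.5095,.388,.033],down(np.radians(-96)))
im=r.capture('top'); cv2.imwrite('pics/t14.png',im[:,:,::-1])
for q in circles(im,210,180,300,265,z=.09): print(q)
E
```

```text
tool_pos: [0.5017, 0.1331, 0.1699]
tool_pos: [0.5046, 0.2584, 0.1699]
tool_pos: [0.5076, 0.3847, 0.1697]
lin [ 0.01  -0.027  0.911] tw [ 0.009 -0.001  0.001]
([0.5474, -0.003], 6.8)
([0.4974, 0.0068], 6.8)
```

```bash
python3 -m inch '{"linear":[[0.01,-0.03,0.13],[0.01,-0.03,0.26],[0.01,-0.03,0.4],[0.01,-0.03,0.53],[0.01,-0.03,0.66],[0.01,-0.03,0.78],[0.01,-0.03,0.87],[0.01,-0.03,0.91]],"twist":[[0,0,0],[0,0,0],[0,0,0],[0,0,0],[0,0,0],[0,0,0],[0,0,0],[0,0,0]],"grip":[1,1,1,1,1,1,1,1]}' | grep -E "tool_pos|wrist"
python3 -m inch '{"linear":[[0,0,0],[0,0,0],[0,0,0],[0,0,0],[0,0,0],[0,0,0],[0,0,0],[0,0,0]],"twist":[[0,0,0],[0,0,0],[0,0,0],[0,0,0],[0,0,0],[0,0,0],[0,0,0],[0,0,0]],"grip":[-1,-1,-1,-1,-1,-1,-1,-1]}'
python3 -m inch '{"linear":[[0,0,-0.1],[0,0,-0.2],[0,0,-0.35],[0,0,-0.5],[0,0,-0.65],[0,0,-0.8],[0,0,-0.8],[0,0,-0.8]],"twist":[[0,0,0],[0,0,0],[0,0,0],[0,0,0],[0,0,0],[0,0,0],[0,0,0],[0,0,0]],"grip":[-1,-1,-1,-1,-1,-1,-1,-1]}' | grep -vE "clock|ee_rot"
python3 - <<'E'
from h import *
to([.450,.0145,.16],down(np.radians(-96)))
E
```

```text
tool_pos: [0.5085, 0.3892, 0.0317]
wrist_force: [-0.1, 0.3, -0.2]
clock: 55.3
tool_pos: [0.5097, 0.3923, 0.035]
ee_rot: [0.0, 0.999, -0.051, 0.001]
wrist_force: [-1.0, -0.4, 7.0]
grip_width: 0.0387
finger_force: 50.6
tool_pos: [0.5095, 0.3927, 0.1559]
wrist_force: [-0.8, 0.0, -2.9]
grip_width: 0.0385
finger_force: 50.6
lin [-0.14   2.549 -0.031] tw [-0.002 -0.006  0.007]
```

```bash
for i in 1 2 3; do python3 -m inch '{"linear":[[-0.01,0.17,0],[-0.02,0.34,0],[-0.03,0.51,0],[-0.04,0.68,0],[-0.047,0.85,0],[-0.047,0.85,0],[-0.047,0.85,0],[-0.047,0.85,0]],"twist":[[0,0,0],[0,0,0],[0,0,0],[0,0,0],[0,0,0],[0,0,0],[0,0,0],[0,0,0]],"grip":[-1,-1,-1,-1,-1,-1,-1,-1]}' | grep tool_pos; done
python3 - <<'E'
from h import *
to([.450,.0145,.082],down(np.radians(-96)))
E
```

```text
tool_pos: [0.4885, 0.2664, 0.1533]
tool_pos: [0.4695, 0.1415, 0.1539]
tool_pos: [0.4502, 0.0156, 0.1542]
lin [-0.001  0.007  0.481] tw [ 0.    -0.003  0.012]
```

```bash
python3 -m inch '{"linear":[[0,0.01,0.08],[0,0.01,0.16],[0,0.01,0.24],[0,0.01,0.32],[0,0.01,0.4],[0,0.01,0.44],[0,0.01,0.47],[0,0.01,0.48]],"twist":[[0,0,0],[0,0,0],[0,0,0],[0,0,0],[0,0,0],[0,0,0],[0,0,0],[0,0,0]],"grip":[-1,-1,-1,-1,-1,-1,-1,-1]}' | grep -E "tool_pos|wrist"
python3 -m inch '{"linear":[[0,0,0.005],[0,0,0.008],[0,0,0.008],[0,0,0.008],[0,0,0.008],[0,0,0.008],[0,0,0.008],[0,0,0.008]],"twist":[[0,0,0],[0,0,0],[0,0,0],[0,0,0],[0,0,0],[0,0,0],[0,0,0],[0,0,0]],"grip":[-1,-1,-1,0.3,0.7,1,1,1]}' | grep -E "tool_pos|wrist|width"
python3 -m inch '{"linear":[[0,0,0],[0,0,0],[0,0,-0.1],[0,0,-0.2],[0,0,-0.35],[0,0,-0.5],[0,0,-0.7],[0,0,-0.9]],"twist":[[0,0,0],[0,0,0],[0,0,0],[0,0,0],[0,0,0],[0,0,0],[0,0,0],[0,0,0]],"grip":[1,1,1,1,1,1,1,1]}' | grep -E "tool_pos|wrist|width"
for i in 1 2; do python3 -m inch '{"linear":[[-0.05,-0.17,0],[-0.1,-0.34,0],[-0.15,-0.51,0],[-0.2,-0.68,0],[-0.25,-0.85,0],[-0.25,-0.9,0],[-0.25,-0.9,0],[-0.25,-0.9,0]],"twist":[[0,0,0],[0,0,0],[0,0,0],[0,0,0],[0,0,0],[0,0,0],[0,0,0],[0,0,0]],"grip":[1,1,1,1,1,1,1,1]}' | grep tool_pos; done
python3 - <<'E'
from h import *
a=snap('scene','s15.png');b=snap('top','t15.png')
for q in circles(b,210,180,300,265,z=.09): print(q)
f=lambda x,w,h:cv2.resize(x[:,:,::-1],(w,h),interpolation=cv2.INTER_CUBIC)
cv2.imwrite('pics/c12.png',np.hstack([f(a[90:330,140:380],400,400),f(b[130:290,120:420],400,213*1) if 0 else cv2.copyMakeBorder(f(b[120:290,220:420],400,340),0,60,0,0,cv2.BORDER_CONSTANT)]))
E
```

```text
tool_pos: [0.4492, 0.0132, 0.0817]
wrist_force: [-0.1, -0.1, -2.2]
tool_pos: [0.449, 0.0119, 0.0812]
wrist_force: [-0.4, -0.1, -0.3]
grip_width: 0.085
tool_pos: [0.4481, 0.0121, 0.217]
wrist_force: [0.8, 0.0, -0.6]
grip_width: 0.0858
tool_pos: [0.4251, 0.1497, 0.2156]
tool_pos: [0.4022, 0.2862, 0.2153]
([0.4472, 0.0121], 5.7)
([0.5007, 0.0047], 5.8)
([0.5495, -0.0007], 7.8)
([0.3871, 0.0191], 9.6)
```

View pics/c12.png

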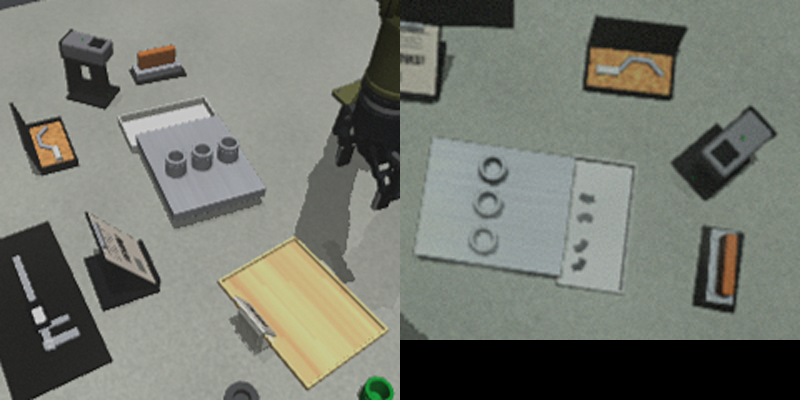

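Three sleeves stand on the plate at (492,168), (487,204), (483,241). The chips are in the tray, the scraper is on its mat, the scanner is hung up and the sleeve tray is empty. Handing in.

Run:
```python
from h import *
for n in('t0p','t15'):
    im=cv2.imread('pics/top0.png' if n=='t0p' else 'pics/t15.png'); hsv=cv2.cvtColor(im,cv2.COLOR_BGR2HSV); m=cv2.inRange(hsv,(3,130,90),(16,255,255)); m[:,:365]=0; m[:227]=0;m[282:]=0
    ys,xs=np.nonzero(m); print(xs.mean(),ys.mean())
    d=abs(xs.mean()-382)>8
if not d: print(r.hand_in())
```

```text
383.45859872611464 251.2484076433121
384.4207317073171 252.3658536585366
the job is handed in; nothing more can be done
None
```

The job is done and handed in; no verdict came back. All four chips were scraped into the tray, the card and then the lot tag were scanned, and three sleeves stand upright on the plate. The scraper is on its mat, the scanner hangs in its holder, and the micrometer case and ring gauge were left alone.

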